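# Tip the soap out of the flap caddy into the packing tray

## Robot

A 7-joint arm with a two-finger parallel gripper is mounted at the origin on the work surface. World frame = base frame: x ahead of the robot, y to its left, z up, the work surface at z = 0. Lengths are in mm, angles in rad, forces in N, time in s.
With the tool pointing down it reaches from about 425 to 1025 mm from the base axis. Payload 9.4 kg.
Tool frame: the origin (TCP) lies midway between the tips of the shut fingers; the grasp point (between the pads) lies 19 mm behind it; z points along the fingers, y is the line along which they close (so a half turn about z gives the same grasp; the last joint's range is limited). The gripper opens to 85 mm and grips with 20 to 120 N. Pads are 22 mm wide; open, the fingers measure 114 mm over their backs; the gripper's body (76 mm by 85 mm) begins 54 mm behind the grasp point. The pads swing forward as they close: fully open they stand 13 mm farther back than shut.
Start: joints at [1.22, 0.599, -0.003, 1.599, 0.002, 0.943, -0.08], TCP at [196.025, -697.996, 231.275] pointing down, gripper open.
Joint ranges: [-2.57, 2.57], [-0.35, 1.97], [-1.29, 1.29], [0.11, 2.56], [-1.05, 4.19], [0.11, 1.86], [-2.63, 2.63]. Speed limits (rad/s): [2.22, 2.22, 3.01, 3.01, 3.14, 3.14, 3.14].

## Interface

Orientations are given as a rotation vector (axis times angle).
In Python, from cell import ctrl, eyes, job_done gives the robot as it stands.
- The arm moves only by the tool carry_out, never from a script. Its argument "plan" is a list of rows, each an object of numbers: "wx", "wy", "wz": the turn, a rotation vector about the world's x, y, z normalised to -1 to 1, where 1 is 180 degrees; "x", "y", "z": the shift along the world's x, y, z normalised to -1 to 1, where 1 is 0.4 m; "hand": the gripper's target within -1 to 1 (shut at 1, half-way at 0, fully open at -1). In form: [{"wx": .., "wy": .., "wz": .., "x": .., "y": .., "z": .., "hand": ..}, ...]. A call has 1 to 12 rows; each row is the pose to reach, as a shift and turn from the pose commanded when the call began, turning the shorter way round; what a row does not reach only later rows make up. A row lasts 1/8 s, in which the tool goes at most 62.5 mm and 10.7 degrees, less where a joint would pass 70% of its speed; a pose out of reach is approached as far as the arm can. A call with a number of a shift or a turn outside -1 to 1 is refused whole. A call with a gripper value outside its range is refused whole. The fingers move at their own pace and stop on an object; "squeeze" is the grip in N (left out, the last holds). Time passes only in rows, so rows that repeat a pose let the fingers close. It gives the time, the measured TCP pose, the force, the opening and the grip force at its end, in the units of the state.
- ctrl.sense(): the state, without advancing time (a new reading comes with each control period).
- eyes.snapshot(name): name is "scene" or "top"; returns a dict with "image" (480x640x3 uint8, red, green, blue), "intrinsics" (3x3 intrinsics, pixels), "world_to_cam" (4x4, takes a point from world to camera coordinates). Camera axes: x right, y down, z forward; pixel columns grow to the right and rows downward; lengths in mm; the calibration is good to about 2 mm. A picture is of the moment at which its call begins. There is no depth.
- job_done(): hands the job in; it is judged then, once.
The state is a dict: "time_s": time; "q": joint angles; "joint_velocities": joint speeds; "joint_efforts": joint torques, N m; "eef_pos": TCP position; "ee_rot": TCP orientation; "force": force on the tool from outside, world axes, zero at the start; "wrist_torque": the same for the moment, N m; "finger_gap": finger opening in mm; "finger_force": force on a finger pad.
Only numpy, scipy, OpenCV 4.12 (cv2) and the standard library are available. Lean on these libraries where they do the work, as an engineer would, in place of code of your own. Each camera call takes 0.05 s, during which the arm holds its last target. There are 200 camera calls.

## Task

Pack the soap for a parcel: slide the empty plywood tray squarely up to the front of the caddy's stand, under the spout lip. Then tip the caddy forward by its tall back board just far enough that its flap swings open and all three bars of soap slide out into the tray, without letting it topple over forward. Ease the caddy gently back down to rest with its flap closed and leave the soap lying in the tray there; do not disturb the other things on the table.

Things in the scene. Friction and masses are not known exactly. Their poses are not given: they have to be found in the camera images.
- stand: Fixed dark-steel stand of the caddy, base 140 x 170 mm. Origin: on the table, midway, vertically below the caddy's pivot, which is 80 mm up. x points out of the caddy's mouth (pouring side), y along the pivot, z up. Front edge at x = 0, rear at x = -140 mm; two 6 mm cheeks at y = +-80 mm, 75 mm high, 100 mm beside the pivot.
- caddy (a joint): Tilt of the caddy about its pivot, rad: 0 = at rest, upright; grows as it tips forward (to the stand's +x). Aluminium box, 0.75 kg plus soap. A push of 4 to 7 N on the back board tips it, less as it rises; let go, it rocks back by its own weight, but from about 1.05 rad on it falls forward. The soap starts to slide between 0.3 and 0.5 rad.
- flap (a joint): Swing of the white plastic flap, 124 mm wide, 80 mm high, that closes the caddy's mouth, hinged at the front edge of the roof, rad: 0 = closed, grows as its lower edge swings outwards. It hangs freely: it opens by itself as the caddy tips and closes as it is lowered.
- push_board (a point): Point on the rear face of the caddy's back board, on its middle line, 115 mm above the caddy's floor, 35 mm below the board's top edge; moves with the caddy. The board is 6 mm thick, 138 mm wide; upright, its rear face is at x = -120 mm in the stand's frame and it rises to 230 mm above the table. Push it here to tip the caddy.
- lip (a point): Middle of the spout lip's front edge, upper side, 35 mm ahead of the pivot; moves with the caddy. Upright, in the stand's frame, the caddy box spans x = -120 to 0 mm, 138 mm in y, from its floor 80 mm above the table to its roof at 169 mm (a slot across the roof shows the soap); the floor, a 5 mm sheet, runs on to this lip.
- tray: Loose open plywood packing tray, 170 mm (its x) x 210 mm (its y) outside, 45 mm high, walls and floor 8 mm thick, about 0.35 kg, empty at first. Origin: centre of its underside; z up. At the start its x axis points roughly as the stand's does, away from the caddy.
- tray_center (a point): Centre of the tray, half-way up (22.5 mm above its underside), axes as the tray's. The middle of the wall farther from the caddy is 81 mm along +x from here.
- soap0_center (a point): Centre of bar of soap 1 of 3 in cream wrapping, 84 x 35 x 28 mm (x, y, z), 90 g nominal; at the start the three lie flat side by side on the caddy's floor, long sides along the stand's x.
- soap1_center (a point): Centre of bar of soap 2 of 3 in cream wrapping, 84 x 35 x 28 mm (x, y, z), 90 g nominal; at the start the three lie flat side by side on the caddy's floor, long sides along the stand's x.
- soap2_center (a point): Centre of bar of soap 3 of 3 in cream wrapping, 84 x 35 x 28 mm (x, y, z), 90 g nominal; at the start the three lie flat side by side on the caddy's floor, long sides along the stand's x.
- tape: Bystander: open cardboard core ring lying flat, 100 mm across, 48 mm high; origin at the centre of its underside.
- can: Bystander: food can, 74 mm across, 110 mm tall; origin at the centre of its underside.
- can2: Bystander: wide food can, 84 mm across, 80 mm tall; origin at the centre of its underside.
- detergent: Bystander: white capped bottle, 72 mm across, 190 mm tall; origin at the centre of its underside.
- mug: Bystander: white mug, 80 mm across, 90 mm tall; origin at the centre of its underside.
- brush: Bystander: hand brush lying flat, about 200 mm long.
- carton: Bystander: closed cardboard carton, 100 x 140 x 70 mm; origin at the centre of its underside.
Not all that is in view belongs to the job. Several things have the shape of the stand; the one meant has the colours described above. Leave any red look-alike of the part that bears soap0_center alone.

How it is judged:
By the outcome, as a careful person would: the job done as asked, in the order asked, and still so for the second after the job is handed in, with the robot touching nothing.
It also fails if it takes over 67 s, if anything falls off the work surface, if the arm or the gripper's body presses on something with over 40 N, if the wrist force passes 120 N, or if a joint passes its speed limit or range.

## Working session

There is one attempt and no reset: what is moved stays moved. The work goes in short steps, Python scripts to look and compute and a tool call to move; the robot and the scene stay as the last step left them, time stands still between calls to the robot, and variables do not carry over. Pictures are saved under pics/ and viewed, at most 10 in all, crops included, and the job is handed in when it is done.

Besides the shell and the picture viewer there is one more tool, called after ">>>" as name(argument=value, ...), one argument or row to a line, values as JSON. carry_out: Moves the arm, as the interface text tells. Scaled input: -1 to 1 covers 0.4 m each way for a shift and 180 degrees each way for a turn. Its arguments: {"type":"object","properties":{"plan":{"type":"array"},"squeeze":{"type":"number"}},"required":["plan"]}

```bash
mkdir -p pics
python3 - <<'E'
from cell import ctrl, eyes
import cv2,pickle
for n in("scene","top"):
    s=eyes.snapshot(n); pickle.dump(s,open(f"{n}0.pkl","wb")); cv2.imwrite(f"pics/{n}0.png",s["image"][:,:,::-1]); print(n,s["intrinsics"].tolist(),s["world_to_cam"].round(4).tolist())
s=ctrl.sense();print(s)
E
```

```text
scene [[529.4626963744645, 0.0, 316.0482805759783], [0.0, 529.4626963744645, 244.50099484512444], [0.0, 0.0, 1.0]] [[0.6516, 0.7584, 0.0139, -335.0039], [0.5001, -0.4158, -0.7597, -163.9447], [-0.5704, 0.5019, -0.6502, 1931.9947], [0.0, 0.0, 0.0, 1.0]]
top [[485.3339780653342, 0.0, 320.4553228876389], [0.0, 485.3339780653342, 236.67622438612364], [0.0, 0.0, 1.0]] [[0.0122, -0.9999, 0.0091, -42.7131], [-0.9977, -0.0127, -0.0672, 526.4665], [0.0673, -0.0082, -0.9977, 1253.222], [0.0, 0.0, 0.0, 1.0]]
{'time_s': 0.1, 'q': array([ 1.22030995,  0.60002583, -0.00254259,  1.60003626,  0.0018464 ,
        0.94292217, -0.07978337]), 'joint_velocities': array([-5.98190228e-05, -1.54831383e-03, -1.92508449e-04, -2.69789738e-03,
       -4.31464142e-04,  8.67864885e-04,  3.43510695e-04]), 'joint_efforts': array([ 4.57044793e-03, -7.77999401e+01,  1.56943034e+00, -2.58625370e+01,
        1.25133275e-02,  5.53349892e-03,  5.68332155e-06]), 'eef_pos': array([ 195.88717276, -697.60080637,  230.52215086]), 'ee_rot': array([-3.11084842e+00, -4.28695439e-01,  5.56537709e-04]), 'force': array([-1.32150093, -0.33456242,  0.18424837]), 'wrist_torque': array([ 0.02280658, -0.00629899,  0.04618697]), 'finger_force': 0.0, 'finger_gap': 85.32737214338535}
```

View pics/scene0.png

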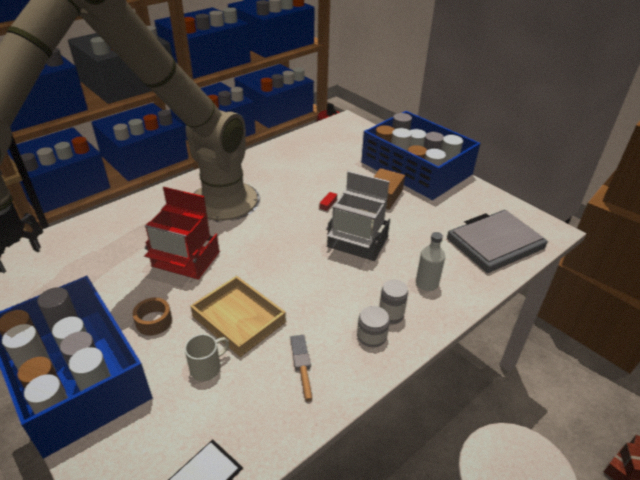

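View pics/top0.png

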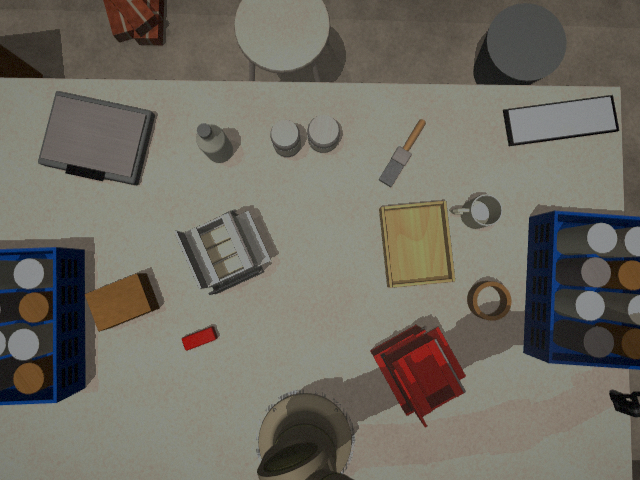

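The images show two stand-shaped things. One is a grey/dark-steel caddy at scene (360,215) and top (225,250). The other is a red look-alike at scene (182,235) and top (420,372), next to a small red block at top (199,338). I choose the grey one; its mouth faces image-right in the top view, towards the plywood tray at top (418,243). I'll check that choice in a close crop.

Run:
```python
import cv2,pickle,numpy as np
a=pickle.load(open("scene0.pkl","rb"))["image"][155:275,300:420,::-1]
b=pickle.load(open("top0.pkl","rb"))["image"][190:310,165:285,::-1]
cv2.imwrite("pics/crop1.png",np.hstack([cv2.resize(i,(400,400),interpolation=cv2.INTER_CUBIC) for i in(a,b)]))
```

```text
(no output)
```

View pics/crop1.png

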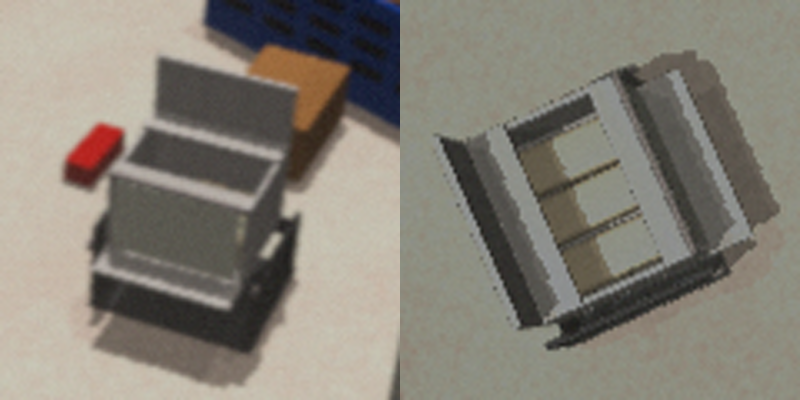

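The crop shows the grey caddy on a dark-steel stand, three cream bars visible through the slot and its white lip towards the tray. That confirms the choice. Lip corners are at about scene (328,234)/(371,247) and top (248,211)/(271,260). Back board top corners are at about top (176,231)/(200,288).

```bash
cat > h.py <<'E'
import numpy as np,pickle
from scipy.optimize import least_squares
def proj(s,P):
    c=(s["world_to_cam"]@np.c_[P,np.ones(len(P))].T)[:3]; p=s["intrinsics"]@c; return (p[:2]/p[2]).T
def place(v,L):
    c,s=np.cos(v[2]),np.sin(v[2]); L=np.array(L,float); return np.c_[v[0]+c*L[:,0]-s*L[:,1],v[1]+s*L[:,0]+c*L[:,1],L[:,2]]
def fit(v0,obs): # obs: list (snap, local pts, pixels)
    f=lambda v:np.concatenate([(proj(s,place(v,L))-np.array(p)).ravel() for s,L,p in obs])
    r=least_squares(f,v0,loss='soft_l1'); return r.x,f(r.x).reshape(-1,2)
def ray(s,uv,z):
    W=np.linalg.inv(s["world_to_cam"]); d=W[:3,:3]@np.linalg.inv(s["intrinsics"])@[*uv,1]; o=W[:3,3]; return o+d*(z-o[2])/d[2]
TR=lambda:[[-85,105,45],[85,105,45],[85,-105,45],[-85,-105,45]]
E
python3 - <<'E'
from h import *
S,T=[pickle.load(open(n+"0.pkl","rb")) for n in("scene","top")]
lip=[[35,69,80],[35,-69,80]];bb=[[-117,69,230],[-117,-69,230]]
v,r=fit([500,200,-1.1],[(T,lip,[(247.5,211),(270.6,259.6)]),(T,bb,[(177,230.5),(201,288)]),(S,lip,[(370.5,246.5),(327.6,233.6)]),(S,bb,[(389,181.5),(347.1,172.1)])])
print("stand",v.round(3),r.round(1).tolist())
L=TR()
t,r=fit([500,-250,-1.57],[(T,L,[(380,206),(446,200),(454,282),(388,287)]),(S,L,[(285,316),(238,350),(192,306),(236,277)])])
print("tray",t.round(3),r.round(1).tolist())
for n,uv,z in[("can",(285,132),110),("can2",(323,130),80),("brush",(394,170),20),("brushend",(421,123),10),("mug",(484,210),90),("tape",(489,300),48),("deterg",(206,131),190),("red",(199,338),28),("carton",(120,300),70),("redcaddytop",(372,350),230)]:
    print(n,ray(T,uv,z).round())
c,s=np.cos(v[2]),np.sin(v[2]); print("ux",c,s)
for d in(86,90,-120,-150): print(d,v[0]+d*c,v[1]+d*s)
print("farwall",t[0]+81*np.cos(t[2]),t[1]+81*np.sin(t[2]))
E
```

```text
stand [511.2   148.275  -1.119] [[0.2, -1.5], [0.3, -0.1], [-2.6, -0.1], [-0.5, 0.1], [-1.8, 0.8], [-0.6, 1.8], [-0.2, -0.6], [-0.3, -1.4]]
tray [ 511.856 -285.542   -1.476] [[1.0, -0.8], [0.5, -0.1], [0.7, -0.7], [0.5, -0.2], [1.0, -4.2], [0.3, -3.2], [-2.3, -1.3], [1.0, -2.4]]
can [778.  55. 110.]
can2 [793. -39.  80.]
brush [ 706. -228.   20.]
brushend [ 837. -302.   10.]
mug [ 594. -441.   90.]
tape [ 369. -466.   48.]
deterg [755. 231. 190.]
red [263. 271.  28.]
carton [360. 460.  70.]
redcaddytop [ 270. -148.  230.]
ux 0.43654243397591547 -0.8996836684848645
86 548.7429678742807 70.90223395513837
90 550.4891376101843 67.30349928119891
-120 458.8152264752421 256.23706966302046
-150 445.71895345596465 283.2275797175664
farwall 519.5568308741666 -366.17464407335603
```

>>> carry_out(
  plan=[
    {"z": 0.2, "hand": -1},
    {"z": 0.2, "hand": -1},
    {"x": 0.2, "y": 0.21, "z": 0.2, "wz": -0.057, "hand": -1},
    {"x": 0.4, "y": 0.41, "z": 0.2, "wz": -0.057, "hand": -1},
    {"x": 0.6, "y": 0.62, "z": 0.2, "wz": -0.057, "hand": -1},
    {"x": 0.81, "y": 0.83, "z": 0.2, "wz": -0.057, "hand": -1},
    {"x": 0.81, "y": 0.83, "z": 0.1, "wz": -0.057, "hand": -1},
    {"x": 0.81, "y": 0.83, "z": 0.0, "wz": -0.057, "hand": -1},
    {"x": 0.81, "y": 0.83, "z": -0.1, "wz": -0.057, "hand": -1},
    {"x": 0.81, "y": 0.83, "z": -0.2, "wz": -0.057, "hand": -1},
    {"x": 0.81, "y": 0.83, "z": -0.2, "wz": -0.057, "hand": -1},
    {"x": 0.81, "y": 0.83, "z": -0.2, "wz": -0.057, "hand": -1},
  ],
)

```text
invalid input
```

>>> carry_out(
  plan=[
    {"wx": 0, "wy": 0, "wz": 0, "x": 0, "y": 0, "z": 0.2, "hand": -1},
    {"wx": 0, "wy": 0, "wz": 0, "x": 0, "y": 0, "z": 0.2, "hand": -1},
    {"wx": 0, "wy": 0, "wz": -0.057, "x": 0.2, "y": 0.21, "z": 0.2, "hand": -1},
    {"wx": 0, "wy": 0, "wz": -0.057, "x": 0.4, "y": 0.41, "z": 0.2, "hand": -1},
    {"wx": 0, "wy": 0, "wz": -0.057, "x": 0.6, "y": 0.62, "z": 0.2, "hand": -1},
    {"wx": 0, "wy": 0, "wz": -0.057, "x": 0.81, "y": 0.83, "z": 0.2, "hand": -1},
    {"wx": 0, "wy": 0, "wz": -0.057, "x": 0.81, "y": 0.83, "z": 0.2, "hand": -1},
    {"wx": 0, "wy": 0, "wz": -0.057, "x": 0.81, "y": 0.83, "z": 0.2, "hand": -1},
    {"wx": 0, "wy": 0, "wz": -0.057, "x": 0.81, "y": 0.83, "z": 0.1, "hand": -1},
    {"wx": 0, "wy": 0, "wz": -0.057, "x": 0.81, "y": 0.83, "z": 0, "hand": -1},
    {"wx": 0, "wy": 0, "wz": -0.057, "x": 0.81, "y": 0.83, "z": -0.1, "hand": -1},
    {"wx": 0, "wy": 0, "wz": -0.057, "x": 0.81, "y": 0.83, "z": -0.2, "hand": -1},
  ],
)

```text
time_s: 1.6
eef_pos: [520.2, -365.1, 149.5]
ee_rot: [-3.137, -0.151, 0.001]
force: [0.2, -0.2, 0.0]
finger_gap: 85.5
finger_force: 0.0
```

>>> carry_out(
  plan=[
    {"wx": 0, "wy": 0, "wz": 0, "x": 0, "y": 0, "z": -0.1, "hand": -1},
    {"wx": 0, "wy": 0, "wz": 0, "x": 0, "y": 0, "z": -0.2, "hand": -1},
    {"wx": 0, "wy": 0, "wz": 0, "x": 0, "y": 0, "z": -0.28, "hand": -1},
    {"wx": 0, "wy": 0, "wz": 0, "x": 0, "y": 0, "z": -0.33, "hand": -1},
    {"wx": 0, "wy": 0, "wz": 0, "x": 0, "y": 0, "z": -0.33, "hand": 0.3},
    {"wx": 0, "wy": 0, "wz": 0, "x": 0, "y": 0, "z": -0.33, "hand": 0.6},
    {"wx": 0, "wy": 0, "wz": 0, "x": 0, "y": 0, "z": -0.33, "hand": 0.8},
    {"wx": 0, "wy": 0, "wz": 0, "x": 0, "y": 0, "z": -0.33, "hand": 1},
    {"wx": 0, "wy": 0, "wz": 0, "x": 0, "y": 0, "z": -0.33, "hand": 1},
    {"wx": 0, "wy": 0, "wz": 0, "x": 0, "y": 0, "z": -0.33, "hand": 1},
    {"wx": 0, "wy": 0, "wz": 0, "x": 0, "y": 0, "z": -0.33, "hand": 1},
    {"wx": 0, "wy": 0, "wz": 0, "x": 0, "y": 0, "z": -0.33, "hand": 1},
  ],
  squeeze=40,
)

```text
time_s: 3.1
eef_pos: [520.3, -366.0, 20.3]
ee_rot: [3.138, 0.15, 0.001]
force: [-0.7, 0.5, 6.2]
finger_gap: 7.0
finger_force: 40.0
```

Run:
```python
from cell import ctrl, eyes
import cv2,numpy as np,pickle
s=ctrl.sense();print({k:np.round(s[k],2).tolist() for k in("time_s","eef_pos","force","finger_gap","finger_force")})
for n in("top","scene"):
    p=eyes.snapshot(n);pickle.dump(p,open(n+"1.pkl","wb"))
a=pickle.load(open("scene1.pkl","rb"))["image"][240:390,120:320,::-1]
b=pickle.load(open("top1.pkl","rb"))["image"][170:320,360:560,::-1]
cv2.imwrite("pics/c2.png",np.hstack([cv2.resize(i,(400,300),interpolation=cv2.INTER_CUBIC) for i in(a,b)]))
```

```text
{'time_s': 3.1, 'eef_pos': [520.3, -366.0, 20.27], 'force': [-0.74, 0.52, 6.19], 'finger_gap': 6.96, 'finger_force': 40.0}
```

View pics/c2.png

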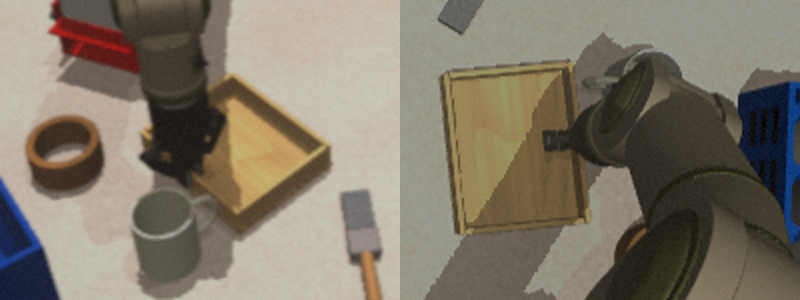

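The gripper holds the far wall in its middle (top crop, about (565,140)), clear of the mug and tape. Next I drag the tray to the staging pose and turn it.

>>> carry_out(
  plan=[
    {"wx": 0, "wy": 0, "wz": 0, "x": 0, "y": 0.05, "z": 0, "hand": 1},
    {"wx": 0, "wy": 0, "wz": 0, "x": 0, "y": 0.12, "z": 0, "hand": 1},
    {"wx": 0, "wy": 0, "wz": 0.01, "x": 0.01, "y": 0.2, "z": 0, "hand": 1},
    {"wx": 0, "wy": 0, "wz": 0.025, "x": 0.03, "y": 0.29, "z": 0, "hand": 1},
    {"wx": 0, "wy": 0, "wz": 0.04, "x": 0.06, "y": 0.38, "z": 0, "hand": 1},
    {"wx": 0, "wy": 0, "wz": 0.055, "x": 0.08, "y": 0.47, "z": 0, "hand": 1},
    {"wx": 0, "wy": 0, "wz": 0.07, "x": 0.11, "y": 0.56, "z": 0, "hand": 1},
    {"wx": 0, "wy": 0, "wz": 0.085, "x": 0.14, "y": 0.65, "z": 0, "hand": 1},
    {"wx": 0, "wy": 0, "wz": 0.1, "x": 0.16, "y": 0.73, "z": 0, "hand": 1},
    {"wx": 0, "wy": 0, "wz": 0.114, "x": 0.18, "y": 0.8, "z": 0, "hand": 1},
    {"wx": 0, "wy": 0, "wz": 0.114, "x": 0.19, "y": 0.83, "z": 0, "hand": 1},
    {"wx": 0, "wy": 0, "wz": 0.114, "x": 0.19, "y": 0.83, "z": 0, "hand": 1},
  ],
)

```text
time_s: 4.7
eef_pos: [596.9, -32.6, 20.3]
ee_rot: [3.06, 0.709, 0.003]
force: [-0.7, 3.2, 5.8]
finger_gap: 7.5
finger_force: 40.2
```

Run:
```python
from cell import ctrl, eyes
import cv2,numpy as np,pickle
for n in("top","scene"):
    p=eyes.snapshot(n);pickle.dump(p,open(n+"2.pkl","wb"))
a=pickle.load(open("scene2.pkl","rb"))["image"][155:335,210:430,::-1]
b=pickle.load(open("top2.pkl","rb"))["image"][180:330,165:345,::-1]
cv2.imwrite("pics/c3.png",np.hstack([cv2.resize(a,(440,360)),cv2.resize(b,(360,300))[:, :] if 0 else cv2.copyMakeBorder(cv2.resize(b,(360,300)),0,60,0,0,0)]))
```

```text
(no output)
```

View pics/c3.png

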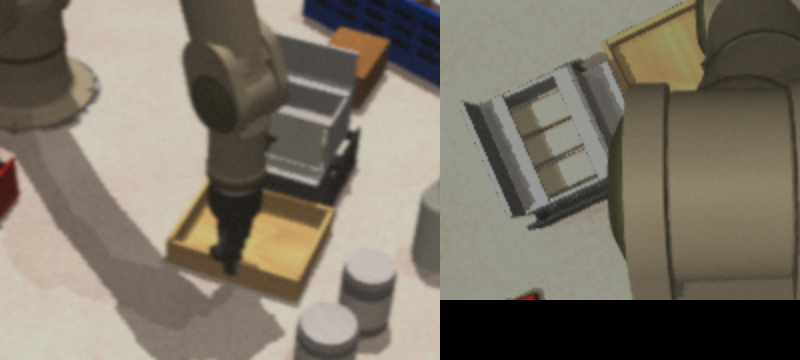

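The tray sits straight in front of the stand, about 30 mm short. The gripper is on the middle of the far wall (scene crop (230,265)). I'll refit the tray and stand together.

Run:
```python
from h import *
S,T=[pickle.load(open(n+"2.pkl","rb")) for n in("scene","top")]
L=np.array(TR());
t,r=fit([560,50,-1.12],[(T,L[:2],[(247.5,201),(292,180.5)]),(S,L[[0,1,2]],[(376,258),(359,298),(294,275)])])
v=np.array([511.2,148.3,-1.119])
for t in(t,np.array([596.9-81*.4365,-32.6+81*.8997,-1.114])):
    d=t-v;c,s=np.cos(v[2]),np.sin(v[2]);print(t.round(3),"in stand x,y,yaw",(c*d[0]+s*d[1]).round(1),(-s*d[0]+c*d[1]).round(1),d[2].round(3))
print(r.round(1).tolist())
```

```text
[559.105  36.27   -1.094] in stand x,y,yaw 121.7 -5.8 0.025
[561.544  40.276  -1.114] in stand x,y,yaw 119.2 -1.9 0.005
[[-2.8, 0.5], [11.9, -8.2], [0.6, 0.1], [0.1, -3.1], [-2.1, 0.1]]
```

>>> carry_out(
  plan=[
    {"wx": 0, "wy": 0, "wz": 0, "x": -0.008, "y": 0.02, "z": 0, "hand": 1},
    {"wx": 0, "wy": 0, "wz": -0.0015, "x": -0.015, "y": 0.04, "z": 0, "hand": 1},
    {"wx": 0, "wy": 0, "wz": -0.0015, "x": -0.022, "y": 0.055, "z": 0, "hand": 1},
    {"wx": 0, "wy": 0, "wz": -0.0015, "x": -0.026, "y": 0.065, "z": 0, "hand": 1},
    {"wx": 0, "wy": 0, "wz": -0.0015, "x": -0.028, "y": 0.07, "z": 0, "hand": 1},
    {"wx": 0, "wy": 0, "wz": -0.0015, "x": -0.028, "y": 0.07, "z": 0, "hand": 1},
  ],
)

```text
time_s: 5.55
eef_pos: [586.0, -7.1, 20.2]
ee_rot: [3.062, 0.696, 0.004]
force: [1.7, -4.4, 5.0]
finger_gap: 7.3
finger_force: 40.1
```

>>> carry_out(
  plan=[
    {"wx": 0, "wy": 0, "wz": 0, "x": -0.002, "y": 0.005, "z": 0, "hand": 1},
    {"wx": 0, "wy": 0, "wz": 0, "x": -0.004, "y": 0.008, "z": 0, "hand": 1},
    {"wx": 0, "wy": 0, "wz": 0, "x": -0.004, "y": 0.008, "z": 0, "hand": 1},
  ],
)

```text
time_s: 5.92
eef_pos: [584.6, -4.1, 20.2]
ee_rot: [3.062, 0.695, 0.004]
force: [3.1, -4.2, 5.6]
finger_gap: 7.2
finger_force: 40.0
```

>>> carry_out(
  plan=[
    {"wx": 0, "wy": 0, "wz": 0, "x": -0.001, "y": 0.003, "z": 0, "hand": 1},
    {"wx": 0, "wy": 0, "wz": 0, "x": -0.002, "y": 0.005, "z": 0, "hand": 1},
    {"wx": 0, "wy": 0, "wz": 0, "x": -0.002, "y": 0.005, "z": 0, "hand": 1},
  ],
)

```text
time_s: 6.3
eef_pos: [583.9, -2.3, 20.2]
ee_rot: [3.062, 0.695, 0.004]
force: [2.3, -4.5, 6.1]
finger_gap: 6.9
finger_force: 40.0
```

>>> carry_out(
  plan=[
    {"wx": 0, "wy": 0, "wz": 0, "x": -0.001, "y": 0.003, "z": 0, "hand": 1},
    {"wx": 0, "wy": 0, "wz": 0, "x": -0.002, "y": 0.005, "z": 0, "hand": 1},
    {"wx": 0, "wy": 0, "wz": 0, "x": -0.002, "y": 0.005, "z": 0, "hand": 1},
  ],
)

```text
time_s: 6.68
eef_pos: [583.0, -0.3, 20.2]
ee_rot: [3.062, 0.695, 0.004]
force: [1.9, -5.2, 6.0]
finger_gap: 7.4
finger_force: 40.0
```

>>> carry_out(
  plan=[
    {"wx": 0, "wy": 0, "wz": 0, "x": -0.001, "y": 0.003, "z": 0, "hand": 1},
    {"wx": 0, "wy": 0, "wz": 0, "x": -0.002, "y": 0.005, "z": 0, "hand": 1},
    {"wx": 0, "wy": 0, "wz": 0, "x": -0.002, "y": 0.005, "z": 0, "hand": 1},
  ],
)

```text
time_s: 7.05
eef_pos: [582.6, 0.7, 20.3]
ee_rot: [3.061, 0.693, 0.005]
force: [3.4, -8.1, 4.5]
finger_gap: 7.2
finger_force: 39.9
```

>>> carry_out(
  plan=[
    {"wx": 0, "wy": 0, "wz": 0, "x": -0.001, "y": 0.003, "z": 0, "hand": 1},
    {"wx": 0, "wy": 0, "wz": 0, "x": -0.002, "y": 0.005, "z": 0, "hand": 1},
    {"wx": 0, "wy": 0, "wz": 0, "x": -0.002, "y": 0.005, "z": 0, "hand": 1},
  ],
)

```text
time_s: 7.42
eef_pos: [581.7, 0.8, 20.2]
ee_rot: [3.06, 0.69, 0.004]
force: [3.5, -13.9, 4.5]
finger_gap: 7.5
finger_force: 40.0
```

The force rises at y≈0.7, so the tray is against the stand. I relax the push, release and lift.

>>> carry_out(
  plan=[
    {"wx": 0, "wy": 0, "wz": 0, "x": 0.002, "y": -0.005, "z": 0, "hand": 1},
    {"wx": 0, "wy": 0, "wz": 0, "x": 0.002, "y": -0.005, "z": 0, "hand": 0.5},
    {"wx": 0, "wy": 0, "wz": 0, "x": 0.002, "y": -0.005, "z": 0, "hand": 0},
    {"wx": 0, "wy": 0, "wz": 0, "x": 0.002, "y": -0.005, "z": 0, "hand": 0},
    {"wx": 0, "wy": 0, "wz": 0, "x": 0.002, "y": -0.005, "z": 0, "hand": 0},
    {"wx": 0, "wy": 0, "wz": 0, "x": 0.002, "y": -0.005, "z": 0.1, "hand": 0},
    {"wx": 0, "wy": 0, "wz": 0, "x": 0.002, "y": -0.005, "z": 0.25, "hand": 0},
    {"wx": 0, "wy": 0, "wz": 0, "x": 0.002, "y": -0.005, "z": 0.4, "hand": 0.5},
    {"wx": 0, "wy": 0, "wz": 0, "x": 0.002, "y": -0.005, "z": 0.55, "hand": 1},
    {"wx": 0, "wy": 0, "wz": 0, "x": 0.002, "y": -0.005, "z": 0.7, "hand": 1},
    {"wx": 0, "wy": 0, "wz": 0, "x": 0.002, "y": -0.005, "z": 0.85, "hand": 1},
    {"wx": 0, "wy": 0, "wz": 0, "x": 0.002, "y": -0.005, "z": 0.9, "hand": 1},
  ],
)

```text
time_s: 8.93
eef_pos: [581.7, 3.4, 383.5]
ee_rot: [3.062, 0.698, 0.009]
force: [-0.1, 1.1, -0.5]
finger_gap: 0.2
finger_force: 0.0
```

Run:
```python
from cell import ctrl, eyes
import cv2,numpy as np,pickle
s=ctrl.sense();print(np.round(s["q"],2))
p=eyes.snapshot("scene");pickle.dump(p,open("scene3.pkl","wb"));cv2.imwrite("pics/c4.png",cv2.resize(p["image"][150:330,270:430,::-1],(640,720))[:600])
```

```text
[-0.11  0.28  0.    1.75 -0.    1.11 -1.22]
```

View pics/c4.png

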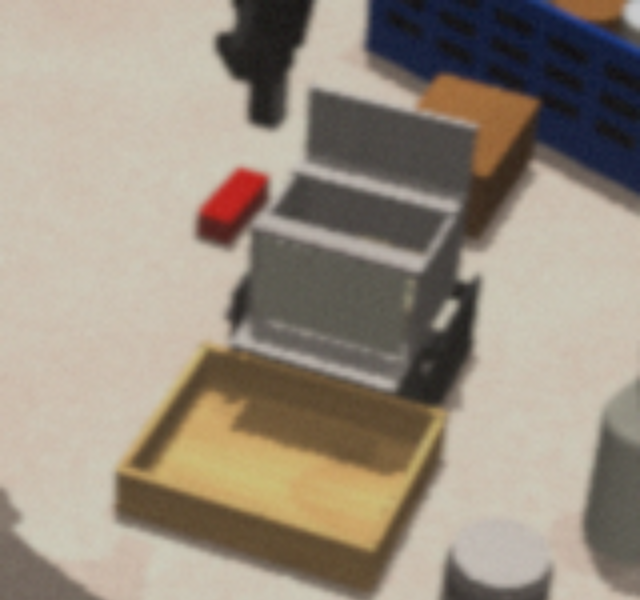

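The tray sits flush and square against the stand's front, under the lip (crop (300,360)). Next I move over and behind the back board, turning the gripper 90°.

>>> carry_out(
  plan=[
    {"wx": 0, "wy": 0, "wz": 0.06, "x": -0.05, "y": 0.1, "z": 0, "hand": 1},
    {"wx": 0, "wy": 0, "wz": 0.12, "x": -0.1, "y": 0.2, "z": 0, "hand": 1},
    {"wx": 0, "wy": 0, "wz": 0.18, "x": -0.15, "y": 0.31, "z": 0, "hand": 1},
    {"wx": 0, "wy": 0, "wz": 0.24, "x": -0.2, "y": 0.41, "z": 0, "hand": 1},
    {"wx": 0, "wy": 0, "wz": 0.3, "x": -0.25, "y": 0.52, "z": 0, "hand": 1},
    {"wx": 0, "wy": 0, "wz": 0.36, "x": -0.3, "y": 0.62, "z": 0, "hand": 1},
    {"wx": 0, "wy": 0, "wz": 0.42, "x": -0.357, "y": 0.734, "z": 0, "hand": 1},
    {"wx": 0, "wy": 0, "wz": 0.48, "x": -0.357, "y": 0.734, "z": 0, "hand": 1},
    {"wx": 0, "wy": 0, "wz": 0.5, "x": -0.357, "y": 0.734, "z": -0.1, "hand": 1},
    {"wx": 0, "wy": 0, "wz": 0.5, "x": -0.357, "y": 0.734, "z": -0.25, "hand": 1},
    {"wx": 0, "wy": 0, "wz": 0.5, "x": -0.357, "y": 0.734, "z": -0.38, "hand": 1},
    {"wx": 0, "wy": 0, "wz": 0.5, "x": -0.357, "y": 0.734, "z": -0.45, "hand": 1},
  ],
)

```text
time_s: 10.48
eef_pos: [436.5, 295.7, 196.0]
ee_rot: [-1.671, -2.658, 0.006]
force: [0.3, -0.2, -0.0]
finger_gap: -0.0
finger_force: 0.0
```

>>> carry_out(
  plan=[
    {"wx": 0, "wy": 0, "wz": 0, "x": 0, "y": 0, "z": -0.015, "hand": 1},
    {"wx": 0, "wy": 0, "wz": 0, "x": 0.004, "y": -0.01, "z": -0.015, "hand": 1},
    {"wx": 0, "wy": 0, "wz": 0, "x": 0.01, "y": -0.02, "z": -0.015, "hand": 1},
    {"wx": 0, "wy": 0, "wz": 0, "x": 0.013, "y": -0.027, "z": -0.015, "hand": 1},
    {"wx": 0, "wy": 0, "wz": 0, "x": 0.013, "y": -0.027, "z": -0.015, "hand": 1},
  ],
)

```text
time_s: 11.1
eef_pos: [443.7, 285.7, 193.9]
ee_rot: [1.673, 2.658, 0.001]
force: [0.2, 0.4, -0.1]
finger_gap: 0.1
finger_force: 0.0
```

>>> carry_out(
  plan=[
    {"wx": 0, "wy": 0, "wz": 0, "x": 0.008, "y": -0.017, "z": 0, "hand": 1},
    {"wx": 0, "wy": 0, "wz": 0, "x": 0.015, "y": -0.031, "z": 0, "hand": 1},
    {"wx": 0, "wy": 0, "wz": 0, "x": 0.019, "y": -0.038, "z": 0, "hand": 1},
    {"wx": 0, "wy": 0, "wz": 0, "x": 0.019, "y": -0.038, "z": 0, "hand": 1},
  ],
)

```text
time_s: 11.6
eef_pos: [451.0, 270.5, 193.2]
ee_rot: [1.673, 2.659, -0.0]
force: [-0.0, 0.5, -0.3]
finger_gap: -0.3
finger_force: 0.0
```

>>> carry_out(
  plan=[
    {"wx": 0, "wy": 0, "wz": 0, "x": 0.002, "y": -0.004, "z": 0, "hand": 1},
    {"wx": 0, "wy": 0, "wz": 0, "x": 0.003, "y": -0.007, "z": 0, "hand": 1},
    {"wx": 0, "wy": 0, "wz": 0, "x": 0.003, "y": -0.007, "z": 0, "hand": 1},
  ],
)

```text
time_s: 11.98
eef_pos: [452.0, 268.2, 193.3]
ee_rot: [-1.672, -2.66, -0.0]
force: [-0.1, -0.4, 0.4]
finger_gap: -0.3
finger_force: 0.3
```

>>> carry_out(
  plan=[
    {"wx": 0, "wy": 0, "wz": 0, "x": 0.002, "y": -0.004, "z": 0, "hand": 1},
    {"wx": 0, "wy": 0, "wz": 0, "x": 0.003, "y": -0.007, "z": 0, "hand": 1},
    {"wx": 0, "wy": 0, "wz": 0, "x": 0.003, "y": -0.007, "z": 0, "hand": 1},
  ],
)

```text
time_s: 12.35
eef_pos: [452.3, 267.6, 193.8]
ee_rot: [-1.669, -2.66, -0.004]
force: [-4.6, 7.0, 3.5]
finger_gap: 0.1
finger_force: 4.4
```

>>> carry_out(
  plan=[
    {"wx": 0, "wy": 0, "wz": 0, "x": 0.001, "y": -0.003, "z": 0, "hand": 1},
    {"wx": 0, "wy": 0, "wz": 0, "x": 0.002, "y": -0.005, "z": 0, "hand": 1},
    {"wx": 0, "wy": 0, "wz": 0, "x": 0.002, "y": -0.005, "z": 0, "hand": 1},
  ],
)

```text
time_s: 12.72
eef_pos: [452.5, 267.1, 194.3]
ee_rot: [-1.667, -2.66, -0.006]
force: [-8.4, 10.7, 7.5]
finger_gap: -0.1
finger_force: 6.7
```

Run:
```python
from cell import ctrl, eyes
import cv2,numpy as np,pickle
s=ctrl.sense();print({k:np.round(s[k],2).tolist() for k in("time_s","eef_pos","force","wrist_torque","joint_velocities")})
for n in("top","scene"):
    p=eyes.snapshot(n);pickle.dump(p,open(n+"4.pkl","wb"))
a=pickle.load(open("scene4.pkl","rb"))["image"][130:290,310:420,::-1]
b=pickle.load(open("top4.pkl","rb"))["image"][170:330,130:290,::-1]
cv2.imwrite("pics/c5.png",np.hstack([cv2.resize(a,(330,480)),cv2.resize(b,(470,480))]))
```

```text
{'time_s': 12.72, 'eef_pos': [452.54, 267.1, 194.29], 'force': [-8.4, 10.7, 7.54], 'wrist_torque': [2.18, 1.92, -0.1], 'joint_velocities': [-0.0, -0.0, -0.0, 0.0, 0.0, -0.0, 0.0]}
```

View pics/c5.png

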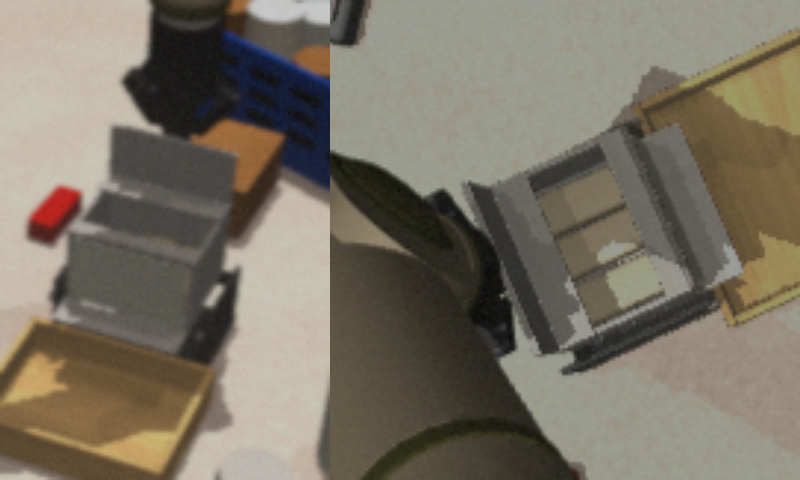

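The finger touches the middle of the board's rear. A purely horizontal push binds by friction, so I now follow the arc upward and forward.

>>> carry_out(
  plan=[
    {"wx": 0, "wy": 0, "wz": 0, "x": 0.002, "y": -0.003, "z": 0.017, "hand": 1},
    {"wx": 0, "wy": 0, "wz": 0, "x": 0.005, "y": -0.01, "z": 0.024, "hand": 1},
    {"wx": 0, "wy": 0, "wz": 0, "x": 0.008, "y": -0.017, "z": 0.031, "hand": 1},
    {"wx": 0, "wy": 0, "wz": 0, "x": 0.012, "y": -0.024, "z": 0.038, "hand": 1},
    {"wx": 0, "wy": 0, "wz": 0, "x": 0.015, "y": -0.032, "z": 0.045, "hand": 1},
    {"wx": 0, "wy": 0, "wz": 0, "x": 0.019, "y": -0.039, "z": 0.051, "hand": 1},
    {"wx": 0, "wy": 0, "wz": 0, "x": 0.023, "y": -0.047, "z": 0.056, "hand": 1},
    {"wx": 0, "wy": 0, "wz": 0, "x": 0.023, "y": -0.047, "z": 0.056, "hand": 1},
  ],
)

```text
time_s: 13.82
eef_pos: [462.7, 245.6, 216.3]
ee_rot: [-1.671, -2.659, -0.002]
force: [-5.4, 6.0, 5.0]
finger_gap: -0.0
finger_force: 4.0
```

```bash
cat > look.py <<'E'
import sys,cv2,numpy as np,pickle
from cell import eyes,ctrl
k=sys.argv[1]
for n in("top","scene"):
    p=eyes.snapshot(n);pickle.dump(p,open(n+k+".pkl","wb"))
a=pickle.load(open(f"scene{k}.pkl","rb"))["image"][130:330,270:430,::-1]
b=pickle.load(open(f"top{k}.pkl","rb"))["image"][150:310,160:340,::-1]
cv2.imwrite(f"pics/l{k}.png",np.hstack([cv2.resize(a,(368,460)),cv2.resize(b,(432,460))]))
E
python3 look.py 5
```

```text
(no output)
```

View pics/l5.png

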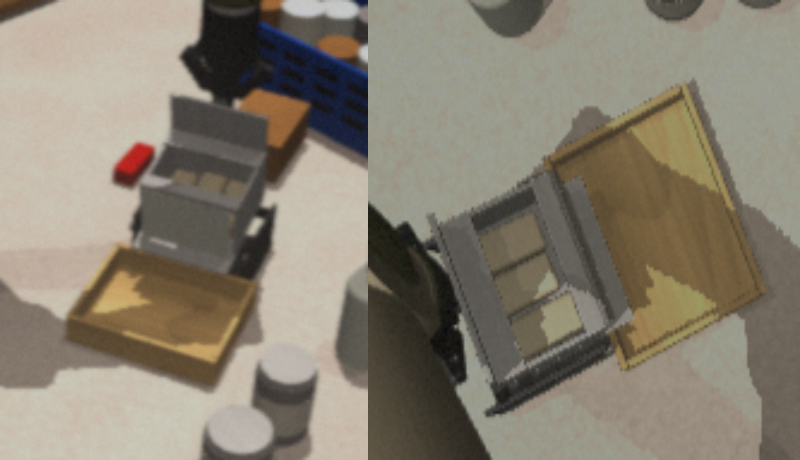

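The caddy has tipped about 0.2 rad, the soap is still inside and the tray is in place. I continue along the arc.

>>> carry_out(
  plan=[
    {"wx": 0, "wy": 0, "wz": 0, "x": 0.007, "y": -0.016, "z": 0.012, "hand": 1},
    {"wx": 0, "wy": 0, "wz": 0, "x": 0.015, "y": -0.032, "z": 0.022, "hand": 1},
    {"wx": 0, "wy": 0, "wz": 0, "x": 0.023, "y": -0.048, "z": 0.032, "hand": 1},
    {"wx": 0, "wy": 0, "wz": 0, "x": 0.032, "y": -0.065, "z": 0.041, "hand": 1},
    {"wx": 0, "wy": 0, "wz": 0, "x": 0.04, "y": -0.083, "z": 0.048, "hand": 1},
    {"wx": 0, "wy": 0, "wz": 0, "x": 0.049, "y": -0.1, "z": 0.055, "hand": 1},
    {"wx": 0, "wy": 0, "wz": 0, "x": 0.057, "y": -0.118, "z": 0.061, "hand": 1},
    {"wx": 0, "wy": 0, "wz": 0, "x": 0.066, "y": -0.137, "z": 0.066, "hand": 1},
    {"wx": 0, "wy": 0, "wz": 0, "x": 0.066, "y": -0.137, "z": 0.066, "hand": 1},
    {"wx": 0, "wy": 0, "wz": 0, "x": 0.066, "y": -0.137, "z": 0.066, "hand": 1},
    {"wx": 0, "wy": 0, "wz": 0, "x": 0.066, "y": -0.137, "z": 0.066, "hand": 1},
    {"wx": 0, "wy": 0, "wz": 0, "x": 0.066, "y": -0.137, "z": 0.066, "hand": 1},
  ],
)

```text
time_s: 15.42
eef_pos: [489.5, 189.9, 242.1]
ee_rot: [-1.672, -2.66, 0.0]
force: [-2.7, 1.2, 4.9]
finger_gap: -0.2
finger_force: 2.6
```

```bash
python3 look.py 6
```

View pics/l6.png

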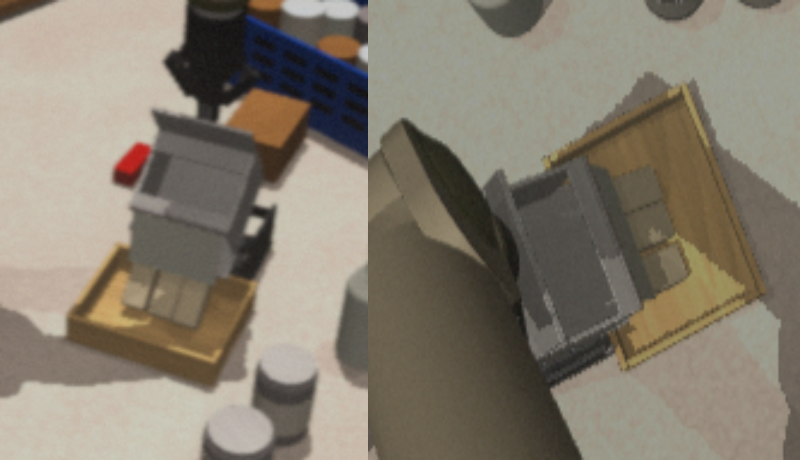

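All three bars have slid out nose-down into the tray (scene crop (165,300)), but their tails may still rest on the lip. I tip slightly further, well below 1.05 rad.

>>> carry_out(
  plan=[
    {"wx": 0, "wy": 0, "wz": 0, "x": 0.005, "y": -0.009, "z": 0.002, "hand": 1},
    {"wx": 0, "wy": 0, "wz": 0, "x": 0.009, "y": -0.018, "z": 0.004, "hand": 1},
    {"wx": 0, "wy": 0, "wz": 0, "x": 0.014, "y": -0.028, "z": 0.006, "hand": 1},
    {"wx": 0, "wy": 0, "wz": 0, "x": 0.018, "y": -0.037, "z": 0.007, "hand": 1},
    {"wx": 0, "wy": 0, "wz": 0, "x": 0.023, "y": -0.047, "z": 0.008, "hand": 1},
    {"wx": 0, "wy": 0, "wz": 0, "x": 0.027, "y": -0.056, "z": 0.008, "hand": 1},
    {"wx": 0, "wy": 0, "wz": 0, "x": 0.032, "y": -0.065, "z": 0.009, "hand": 1},
    {"wx": 0, "wy": 0, "wz": 0, "x": 0.036, "y": -0.074, "z": 0.009, "hand": 1},
    {"wx": 0, "wy": 0, "wz": 0, "x": 0.036, "y": -0.074, "z": 0.009, "hand": 1},
    {"wx": 0, "wy": 0, "wz": 0, "x": 0.036, "y": -0.074, "z": 0.009, "hand": 1},
    {"wx": 0, "wy": 0, "wz": 0, "x": 0.036, "y": -0.074, "z": 0.009, "hand": 1},
  ],
)

```text
time_s: 16.9
eef_pos: [504.1, 160.2, 245.7]
ee_rot: [1.672, 2.66, 0.0]
force: [-0.7, 0.9, 1.0]
finger_gap: -0.5
finger_force: 0.6
```

```bash
python3 look.py 7
cat > soap.py <<'E'
import sys
from h import *
import cv2
v=np.array([511.2-.4365*2.2,148.3+.9*2.2,-1.119])
# along stand-x profile of saturation at three lateral lines, plane z=36, from top camera & scene
for k in sys.argv[1:]:
  for n in("top","scene"):
    s=pickle.load(open(n+k+".pkl","rb"));hsv=cv2.cvtColor(s["image"],cv2.COLOR_RGB2HSV)
    for y in(37,0,-37):
        xs=np.arange(30,170,6); p=proj(s,place(v,[[x,y,36] for x in xs])).round().astype(int)
        print(k,n,y,[int(hsv[b,a,1]) for a,b in p])
E
python3 soap.py 5 6 7
```

```text
5 top 37 [22, 114, 118, 113, 109, 118, 114, 125, 119, 112, 112, 118, 111, 111, 118, 109, 107, 106, 106, 105, 110, 99, 97, 104]
5 top 0 [30, 106, 119, 119, 116, 117, 117, 115, 125, 117, 116, 122, 123, 117, 114, 117, 118, 117, 111, 107, 116, 107, 105, 106]
5 top -37 [24, 122, 113, 118, 117, 117, 113, 118, 125, 123, 116, 120, 118, 120, 114, 112, 116, 113, 115, 117, 110, 117, 115, 120]
5 scene 37 [114, 119, 128, 130, 124, 125, 117, 130, 127, 122, 124, 123, 122, 126, 125, 127, 131, 131, 127, 123, 123, 123, 120, 119]
5 scene 0 [126, 117, 124, 121, 124, 128, 117, 127, 120, 126, 122, 130, 125, 128, 127, 126, 130, 139, 130, 121, 126, 119, 122, 118]
5 scene -37 [119, 121, 124, 123, 119, 122, 127, 116, 118, 128, 128, 121, 119, 121, 126, 123, 124, 126, 128, 124, 127, 122, 122, 114]
6 top 37 [18, 28, 38, 25, 28, 40, 61, 73, 60, 65, 69, 63, 67, 104, 120, 113, 111, 114, 116, 113, 112, 115, 111, 112]
6 top 0 [27, 29, 25, 30, 29, 33, 72, 68, 73, 66, 62, 68, 64, 116, 111, 117, 115, 121, 119, 120, 115, 111, 116, 112]
6 top -37 [22, 21, 21, 30, 50, 35, 69, 71, 63, 69, 75, 69, 110, 94, 104, 115, 118, 117
[... 385 characters left out ...]
 top 37 [67, 73, 24, 19, 27, 26, 27, 62, 64, 71, 66, 66, 64, 121, 110, 111, 115, 124, 116, 118, 106, 118, 113, 121]
7 top 0 [66, 70, 27, 30, 27, 31, 50, 57, 70, 66, 63, 73, 78, 121, 126, 117, 120, 121, 116, 118, 113, 115, 108, 123]
7 top -37 [77, 72, 27, 33, 28, 25, 34, 73, 66, 72, 73, 73, 119, 99, 103, 97, 115, 114, 104, 125, 113, 115, 114, 119]
7 scene 37 [30, 36, 41, 59, 69, 67, 70, 71, 72, 75, 75, 69, 69, 73, 84, 111, 122, 127, 126, 124, 127, 126, 117, 117]
7 scene 0 [38, 35, 44, 62, 72, 71, 74, 77, 71, 75, 73, 74, 72, 75, 90, 116, 129, 121, 114, 108, 120, 128, 129, 121]
7 scene -37 [34, 29, 48, 70, 75, 77, 74, 71, 68, 66, 71, 73, 71, 88, 116, 122, 127, 123, 124, 124, 123, 129, 130, 110]
```

Run:
```python
import cv2,numpy as np,pickle
a=pickle.load(open("scene7.pkl","rb"))["image"][185:300,295:395,::-1]
b=pickle.load(open("top7.pkl","rb"))["image"][175:290,215:335,::-1]
f=lambda i,w:cv2.convertScaleAbs(cv2.resize(i,(w,460),interpolation=cv2.INTER_CUBIC),alpha=1.3)
cv2.imwrite("pics/z7.png",np.hstack([f(a,400),f(b,400)]))
```

```text
(no output)
```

View pics/z7.png

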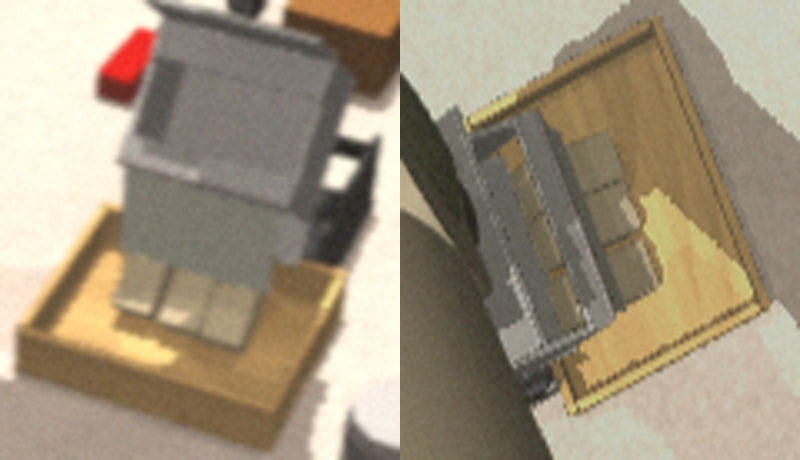

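Run:
```python
from h import *
import cv2
v=np.array([511.2-.4365*2.2,148.3+.9*2.2,-1.119])
for n in("top","scene"):
    s=pickle.load(open(n+"7.pkl","rb"));W=np.linalg.inv(s["world_to_cam"]);d=W[:3,3]-[*v[:2],0];c,q=np.cos(v[2]),np.sin(v[2])
    print(n,"cam in stand",(c*d[0]+q*d[1]).round(),(-q*d[0]+c*d[1]).round(),d[2].round())
    im=cv2.cvtColor(s["image"],cv2.COLOR_RGB2GRAY).astype(np.float32);sat=cv2.cvtColor(s["image"],cv2.COLOR_RGB2HSV)[...,1].astype(np.float32)
    xs=np.arange(60,126,3.)
    print(xs.astype(int).tolist())
    for y0 in(37,0,-37):
        A=[];B=[]
        for dy in np.arange(-10,11,2):
            p=proj(s,place(v,[[x,y0+dy,8] for x in xs])).astype(np.float32)
            A.append(cv2.remap(im,p[:,0],p[:,1],1).ravel());B.append(cv2.remap(sat,p[:,0],p[:,1],1).ravel())
        print(y0,np.median(A,0).astype(int).tolist(),np.median(B,0).astype(int).tolist())
```

```text
top cam in stand 128.0 -139.0 1286.0
[60, 63, 66, 69, 72, 75, 78, 81, 84, 87, 90, 93, 96, 99, 102, 105, 108, 111, 114, 117, 120, 123]
37 [63, 63, 65, 76, 85, 85, 85, 85, 90, 92, 91, 93, 93, 92, 92, 81, 85, 87, 91, 91, 92, 93] [38, 37, 35, 57, 68, 70, 67, 66, 69, 70, 70, 69, 68, 69, 69, 98, 115, 115, 112, 114, 114, 115]
0 [69, 64, 65, 76, 84, 84, 84, 85, 88, 91, 91, 102, 124, 121, 92, 92, 106, 137, 138, 139, 140, 135] [34, 42, 41, 59, 69, 70, 69, 68, 67, 69, 70, 70, 69, 72, 90, 116, 116, 105, 101, 99, 102, 108]
-37 [65, 63, 64, 78, 84, 84, 84, 84, 85, 85, 84, 97, 117, 93, 95, 118, 143, 140, 141, 143, 139, 136] [42, 42, 41, 62, 70, 69, 67, 71, 69, 70, 71, 69, 71, 96, 117, 110, 100, 104, 101, 101, 105, 112]
scene cam in stand 1230.0 395.0 1136.0
[60, 63, 66, 69, 72, 75, 78, 81, 84, 87, 90, 93, 96, 99, 102, 105, 108, 111, 114, 117, 120, 123]
37 [116, 116, 117, 116, 118, 117, 113, 102, 87, 81, 84, 89, 92, 94, 95, 95, 96, 99, 99, 101, 103, 103] [76, 75, 73, 71, 71, 74, 74, 76, 79, 88, 101, 114, 121, 123, 123, 123, 123, 122, 122, 123, 124, 125]
0 [118, 118, 119, 118, 118, 115, 105, 93, 83, 87, 92, 96, 98, 100, 106, 117, 138, 158, 161, 158, 152, 133] [74, 74, 73, 71, 71, 72, 73, 77, 89, 103, 114, 121, 123, 124, 123, 123, 121, 115, 113, 115, 121, 121]
-37 [113, 119, 123, 132, 136, 123, 106, 90, 91, 94, 96, 98, 99, 108, 125, 150, 169, 175, 177, 176, 174, 167] [69, 69, 70, 71, 72, 74, 79, 93, 110, 118, 121, 122, 124, 124, 120, 116, 112, 112, 113, 114, 118, 122]
```

The slot shows the caddy empty, but triangulating the noses (bottom edge at x≈82 mm, top edge at ≈103 mm) gives a lean of about 38°. So the tails still rest on the lip. I tip a little more, to about 0.9 rad, and then re-measure.

>>> carry_out(
  plan=[
    {"wx": 0, "wy": 0, "wz": 0, "x": 0.004, "y": -0.009, "z": 0, "hand": 1},
    {"wx": 0, "wy": 0, "wz": 0, "x": 0.009, "y": -0.018, "z": 0, "hand": 1},
    {"wx": 0, "wy": 0, "wz": 0, "x": 0.014, "y": -0.028, "z": -0.001, "hand": 1},
    {"wx": 0, "wy": 0, "wz": 0, "x": 0.018, "y": -0.037, "z": -0.002, "hand": 1},
    {"wx": 0, "wy": 0, "wz": 0, "x": 0.018, "y": -0.037, "z": -0.002, "hand": 1},
    {"wx": 0, "wy": 0, "wz": 0, "x": 0.018, "y": -0.037, "z": -0.002, "hand": 1},
    {"wx": 0, "wy": 0, "wz": 0, "x": 0.018, "y": -0.037, "z": -0.002, "hand": 1},
  ],
)

```text
time_s: 17.88
eef_pos: [511.1, 145.3, 244.9]
ee_rot: [-1.672, -2.66, 0.0]
force: [0.6, 0.3, 1.7]
finger_gap: 0.1
finger_force: 0.6
```

```bash
cat > nose.py <<'E'
import sys,cv2
from h import *
v=np.array([511.2-.4365*2.2,148.3+.9*2.2,-1.119])
# nose: last low-saturation x on plane z=8 in both cameras, per bar
for k in sys.argv[1:]:
  for n in("top","scene"):
    s=pickle.load(open(n+k+".pkl","rb"));sat=cv2.cvtColor(s["image"],cv2.COLOR_RGB2HSV)[...,1].astype(np.float32)
    xs=np.arange(10,150,2.);o=[]
    for y0 in(37,0,-37):
        q=[cv2.remap(sat,*proj(s,place(v,[[x,y0+d,8] for x in xs])).astype(np.float32).T,1).ravel() for d in range(-10,11,2)]
        m=np.median(q,0); o.append((int(xs[m<92].max()) if (m<92).any() else None))
    print(k,n,o)
E
python3 look.py 8; python3 nose.py 6 7 8
```

```text
6 top [106, 102, 100]
6 scene [88, 84, 82]
7 top [104, 102, 98]
7 scene [86, 84, 80]
8 top [102, 100, 96]
8 scene [86, 84, 80]
```

>>> carry_out(
  plan=[
    {"wx": 0, "wy": 0, "wz": 0, "x": -0.009, "y": 0.018, "z": 0.001, "hand": 1},
    {"wx": 0, "wy": 0, "wz": 0, "x": -0.018, "y": 0.037, "z": 0.002, "hand": 1},
    {"wx": 0, "wy": 0, "wz": 0, "x": -0.027, "y": 0.056, "z": 0.002, "hand": 1},
    {"wx": 0, "wy": 0, "wz": 0, "x": -0.036, "y": 0.075, "z": 0, "hand": 1},
    {"wx": 0, "wy": 0, "wz": 0, "x": -0.045, "y": 0.093, "z": -0.003, "hand": 1},
    {"wx": 0, "wy": 0, "wz": 0, "x": -0.054, "y": 0.112, "z": -0.007, "hand": 1},
    {"wx": 0, "wy": 0, "wz": 0, "x": -0.063, "y": 0.13, "z": -0.012, "hand": 1},
    {"wx": 0, "wy": 0, "wz": 0, "x": -0.072, "y": 0.148, "z": -0.017, "hand": 1},
    {"wx": 0, "wy": 0, "wz": 0, "x": -0.08, "y": 0.166, "z": -0.024, "hand": 1},
    {"wx": 0, "wy": 0, "wz": 0, "x": -0.089, "y": 0.183, "z": -0.032, "hand": 1},
    {"wx": 0, "wy": 0, "wz": 0, "x": -0.089, "y": 0.183, "z": -0.032, "hand": 1},
  ],
)

```text
time_s: 19.35
eef_pos: [475.6, 220.0, 232.0]
ee_rot: [-1.67, -2.661, -0.002]
force: [-0.3, 4.4, 5.2]
finger_gap: -0.2
finger_force: 3.1
```

```bash
python3 look.py 9; python3 nose.py 9; python3 soap.py 9
```

```text
9 top [108, 104, 102]
9 scene [88, 86, 84]
9 top 37 [40, 36, 30, 32, 40, 69, 62, 69, 62, 69, 58, 58, 64, 67, 109, 109, 116, 119, 109, 119, 110, 100, 97, 104]
9 top 0 [36, 39, 30, 43, 36, 62, 72, 66, 69, 71, 66, 64, 73, 119, 116, 113, 112, 117, 116, 115, 114, 111, 108, 108]
9 top -37 [34, 34, 32, 30, 36, 67, 70, 69, 63, 66, 64, 58, 74, 120, 130, 118, 117, 115, 109, 119, 120, 121, 121, 112]
9 scene 37 [70, 71, 73, 68, 73, 73, 74, 73, 74, 76, 75, 74, 68, 73, 78, 104, 123, 128, 124, 122, 124, 120, 119, 120]
9 scene 0 [73, 75, 74, 75, 73, 73, 69, 78, 72, 75, 70, 75, 70, 72, 75, 112, 129, 119, 125, 130, 129, 116, 120, 120]
9 scene -37 [75, 68, 73, 66, 70, 73, 70, 69, 73, 66, 71, 73, 71, 80, 97, 121, 119, 122, 126, 126, 120, 129, 122, 118]
```

>>> carry_out(
  plan=[
    {"wx": 0, "wy": 0, "wz": 0, "x": -0.008, "y": 0.017, "z": -0.009, "hand": 1},
    {"wx": 0, "wy": 0, "wz": 0, "x": -0.016, "y": 0.034, "z": -0.018, "hand": 1},
    {"wx": 0, "wy": 0, "wz": 0, "x": -0.024, "y": 0.05, "z": -0.029, "hand": 1},
    {"wx": 0, "wy": 0, "wz": 0, "x": -0.032, "y": 0.065, "z": -0.04, "hand": 1},
    {"wx": 0, "wy": 0, "wz": 0, "x": -0.036, "y": 0.073, "z": -0.046, "hand": 1},
    {"wx": 0, "wy": 0, "wz": 0, "x": -0.039, "y": 0.08, "z": -0.053, "hand": 1},
    {"wx": 0, "wy": 0, "wz": 0, "x": -0.043, "y": 0.088, "z": -0.06, "hand": 1},
    {"wx": 0, "wy": 0, "wz": 0, "x": -0.046, "y": 0.095, "z": -0.066, "hand": 1},
    {"wx": 0, "wy": 0, "wz": 0, "x": -0.046, "y": 0.095, "z": -0.066, "hand": 1},
    {"wx": 0, "wy": 0, "wz": 0, "x": -0.046, "y": 0.095, "z": -0.066, "hand": 1},
  ],
)

```text
time_s: 20.7
eef_pos: [457.3, 257.9, 205.7]
ee_rot: [-1.671, -2.66, -0.003]
force: [-0.6, 6.9, 2.8]
finger_gap: -0.2
finger_force: 3.7
```

```bash
python3 look.py 10; python3 nose.py 10; python3 soap.py 10
```

```text
10 top [108, 106, 102]
10 scene [92, 90, 86]
10 top 37 [25, 69, 71, 71, 65, 63, 69, 75, 64, 69, 65, 70, 69, 70, 110, 110, 109, 107, 100, 107, 110, 99, 96, 105]
10 top 0 [28, 65, 67, 68, 64, 67, 69, 71, 69, 67, 67, 62, 76, 94, 116, 116, 118, 118, 111, 114, 110, 107, 106, 100]
10 top -37 [25, 60, 75, 68, 63, 68, 69, 81, 60, 70, 70, 62, 64, 116, 116, 113, 116, 112, 114, 120, 112, 112, 115, 116]
10 scene 37 [77, 76, 72, 74, 70, 74, 72, 73, 71, 71, 76, 75, 75, 72, 71, 82, 117, 123, 119, 119, 124, 121, 122, 125]
10 scene 0 [80, 73, 73, 73, 76, 78, 76, 72, 77, 72, 68, 72, 73, 72, 71, 91, 127, 119, 124, 129, 128, 123, 119, 121]
10 scene -37 [67, 66, 74, 67, 75, 79, 78, 70, 70, 74, 73, 76, 71, 79, 86, 113, 125, 126, 128, 124, 121, 120, 127, 116]
```

>>> carry_out(
  plan=[
    {"wx": 0, "wy": 0, "wz": 0, "x": -0.004, "y": 0.009, "z": -0.009, "hand": 1},
    {"wx": 0, "wy": 0, "wz": 0, "x": -0.008, "y": 0.017, "z": -0.018, "hand": 1},
    {"wx": 0, "wy": 0, "wz": 0, "x": -0.012, "y": 0.024, "z": -0.025, "hand": 1},
    {"wx": 0, "wy": 0, "wz": 0, "x": -0.016, "y": 0.032, "z": -0.03, "hand": 1},
    {"wx": 0, "wy": 0, "wz": 0, "x": -0.02, "y": 0.04, "z": -0.03, "hand": 1},
    {"wx": 0, "wy": 0, "wz": 0, "x": -0.025, "y": 0.052, "z": -0.03, "hand": 1},
    {"wx": 0, "wy": 0, "wz": 0, "x": -0.025, "y": 0.052, "z": -0.03, "hand": 1},
    {"wx": 0, "wy": 0, "wz": 0, "x": -0.025, "y": 0.052, "z": -0.03, "hand": 1},
  ],
)

```text
time_s: 21.8
eef_pos: [447.3, 277.0, 193.7]
ee_rot: [1.672, 2.659, -0.0]
force: [-0.5, -0.2, -1.0]
finger_gap: -0.0
finger_force: 0.0
```

```bash
python3 look.py 11; python3 nose.py 11; python3 soap.py 11
python3 - <<'E'
import pickle,numpy as np,cv2
# caddy back to rest? compare the caddy's upper part with picture 3 (untipped), scene view
a,b=[cv2.GaussianBlur(pickle.load(open(f"scene{k}.pkl","rb"))["image"],(5,5),0).astype(float) for k in(3,11)]
for nm,(r0,r1,c0,c1) in dict(board=(172,200,345,390),box=(200,240,332,380),lip=(232,250,328,372)).items():
    print(nm,np.abs(a-b)[r0:r1,c0:c1].mean().round(1))
E
```

```text
11 top [106, 104, 104]
11 scene [88, 88, 88]
11 top 37 [12, 64, 63, 62, 69, 74, 63, 66, 68, 75, 68, 64, 72, 108, 117, 113, 109, 104, 102, 107, 110, 96, 98, 106]
11 top 0 [23, 77, 66, 64, 70, 65, 71, 72, 66, 68, 66, 69, 68, 118, 124, 111, 120, 109, 114, 104, 105, 108, 98, 106]
11 top -37 [25, 71, 74, 69, 70, 65, 64, 67, 70, 66, 67, 69, 67, 119, 114, 118, 119, 115, 116, 110, 115, 105, 114, 108]
11 scene 37 [76, 73, 73, 70, 72, 72, 69, 68, 69, 69, 71, 69, 72, 74, 88, 113, 124, 123, 126, 122, 119, 117, 124, 117]
11 scene 0 [76, 76, 66, 71, 73, 71, 69, 73, 73, 69, 75, 74, 75, 66, 77, 114, 122, 121, 131, 125, 123, 124, 120, 125]
11 scene -37 [76, 75, 72, 71, 73, 74, 75, 72, 73, 72, 74, 75, 72, 73, 83, 112, 125, 127, 125, 125, 126, 124, 123, 120]
board 12.9
box 12.1
lip 18.8
```

Run:
```python
from h import *
import cv2
v=np.array([511.2-.4365*2.2,148.3+.9*2.2,-1.119])
def prof(n,k,y0,P):
    s=pickle.load(open(f"{n}{k}.pkl","rb"));h=cv2.cvtColor(s["image"],cv2.COLOR_RGB2HSV).astype(np.float32)
    q=[np.array([cv2.remap(h[...,c],*proj(s,place(v,[[x,y0+d,z] for x,z in P])).astype(np.float32).T,1).ravel() for c in(1,2)]) for d in range(-8,9,2)]
    return np.median(q,0).astype(int).tolist()
for k in(3,11):
    for y in(37,0,-37,60): print("lip/flap scene",k,y,prof("scene",k,y,[(5,80),(15,80),(25,80),(32,80),(0,95),(0,110),(0,125),(0,140),(0,155)]))
X=[(x,8) for x in range(-30,112,5)]
for n in("top","scene"):
    for y in(37,0,-37): print(n,y,*prof(n,11,y,X),sep="\n ")
```

```text
lip/flap scene 3 37 [[25, 25, 22, 19, 33, 31, 33, 33, 31], [108, 99, 132, 176, 92, 91, 91, 93, 93]]
lip/flap scene 3 0 [[23, 24, 24, 21, 30, 31, 34, 33, 29], [111, 100, 133, 173, 92, 91, 93, 93, 92]]
lip/flap scene 3 -37 [[24, 26, 23, 19, 33, 30, 32, 32, 31], [112, 99, 135, 172, 92, 93, 93, 93, 96]]
lip/flap scene 3 60 [[25, 26, 26, 20, 26, 34, 40, 39, 40], [114, 107, 137, 176, 95, 84, 92, 109, 103]]
lip/flap scene 11 37 [[22, 23, 22, 25, 33, 30, 26, 29, 32], [95, 96, 108, 111, 90, 90, 90, 89, 89]]
lip/flap scene 11 0 [[26, 24, 26, 23, 32, 32, 32, 31, 29], [96, 97, 108, 109, 90, 90, 90, 91, 91]]
lip/flap scene 11 -37 [[25, 26, 26, 27, 31, 33, 33, 33, 30], [109, 96, 107, 109, 89, 90, 91, 91, 91]]
lip/flap scene 11 60 [[24, 22, 23, 23, 30, 31, 28, 30, 28], [97, 105, 111, 111, 87, 87, 88, 88, 84]]
top
 37
 [20, 22, 24, 29, 33, 32, 21, 22, 21, 21, 22, 21, 28, 66, 64, 66, 66, 64, 68, 64, 66, 66, 65, 66, 66, 68, 68, 78, 110]
 [107, 109, 89, 78, 63, 69, 95, 95, 94, 103, 107, 109, 108, 97, 115, 100, 98, 100, 99, 100, 100, 101, 101, 101, 124, 133, 133, 119, 104]
top
 0
 [21, 21, 23, 31, 32, 3
[... 615 characters left out ...]
]
 [101, 91, 88, 90, 92, 93, 91, 95, 101, 105, 112, 116, 127, 132, 138, 147, 157, 159, 166, 167, 172, 171, 162, 122, 101, 108, 112, 115, 142]
scene
 0
 [70, 73, 74, 72, 73, 71, 74, 72, 73, 72, 72, 72, 71, 70, 73, 72, 73, 72, 71, 71, 71, 73, 71, 76, 100, 121, 123, 124, 124]
 [127, 127, 126, 121, 119, 120, 115, 116, 118, 116, 119, 118, 120, 118, 116, 118, 121, 119, 118, 122, 123, 122, 122, 113, 107, 114, 121, 120, 124]
scene
 -37
 [74, 71, 72, 73, 74, 76, 77, 76, 76, 76, 77, 76, 75, 75, 74, 75, 75, 74, 74, 70, 73, 72, 72, 79, 103, 119, 122, 125, 124]
 [123, 123, 123, 122, 122, 117, 117, 116, 116, 110, 104, 102, 102, 98, 105, 106, 105, 100, 103, 101, 106, 110, 113, 113, 108, 117, 122, 125, 131]
```

The lip and flap look closed and caddy-grey again. However, the sight lines show all three bars still standing at about 57°, with their tail ends just touching the front edge of the lip. To drop them flat I'll regrip the tray's far wall, draw the tray out about 12 mm so the tails fall clear, then slide it square against the stand again.

>>> carry_out(
  plan=[
    {"wx": 0, "wy": 0, "wz": 0, "x": -0.03, "y": 0.06, "z": 0.1, "hand": 1},
    {"wx": 0, "wy": 0, "wz": 0, "x": -0.03, "y": 0.06, "z": 0.25, "hand": 1},
    {"wx": 0, "wy": 0, "wz": 0, "x": -0.03, "y": 0.06, "z": 0.4, "hand": 1},
    {"wx": 0, "wy": 0, "wz": -0.05, "x": -0.03, "y": 0.06, "z": 0.5, "hand": 1},
    {"wx": 0, "wy": 0, "wz": -0.11, "x": 0.03, "y": -0.05, "z": 0.5, "hand": 1},
    {"wx": 0, "wy": 0, "wz": -0.17, "x": 0.08, "y": -0.17, "z": 0.5, "hand": 1},
    {"wx": 0, "wy": 0, "wz": -0.23, "x": 0.14, "y": -0.29, "z": 0.5, "hand": 1},
    {"wx": 0, "wy": 0, "wz": -0.29, "x": 0.2, "y": -0.41, "z": 0.5, "hand": 1},
    {"wx": 0, "wy": 0, "wz": -0.35, "x": 0.26, "y": -0.53, "z": 0.5, "hand": 1},
    {"wx": 0, "wy": 0, "wz": -0.41, "x": 0.31, "y": -0.63, "z": 0.5, "hand": 0},
    {"wx": 0, "wy": 0, "wz": -0.46, "x": 0.336, "y": -0.692, "z": 0.5, "hand": 0},
    {"wx": 0, "wy": 0, "wz": -0.5, "x": 0.336, "y": -0.692, "z": 0.5, "hand": 0},
  ],
)

```text
time_s: 23.4
eef_pos: [582.1, -2.6, 393.4]
ee_rot: [3.065, 0.684, -0.001]
force: [0.4, 1.4, 0.6]
finger_gap: 42.6
finger_force: 0.0
```

```bash
python3 look.py 12; python3 nose.py 12
python3 - <<'E'
from cell import ctrl
import numpy as np
s=ctrl.sense();r=s["ee_rot"];print(s["eef_pos"].round(1),r.round(3),"tool y ang",(2*np.arctan2(r[1],r[0])-np.pi/2),s["finger_gap"])
E
```

```text
12 top [148, 148, 148]
12 scene [88, 88, 88]
[ 5.816e+02 -2.000e-01  3.935e+02] [ 3.064e+00  6.940e-01 -1.000e-03] tool y ang -1.1251608734226526 42.953131100402075
```

>>> carry_out(
  plan=[
    {"wx": 0, "wy": 0, "wz": 0, "x": 0, "y": 0, "z": -0.15, "hand": 0},
    {"wx": 0, "wy": 0, "wz": 0, "x": 0, "y": 0, "z": -0.3, "hand": 0},
    {"wx": 0, "wy": 0, "wz": 0, "x": 0, "y": 0, "z": -0.45, "hand": 0},
    {"wx": 0, "wy": 0, "wz": 0, "x": 0, "y": 0, "z": -0.6, "hand": 0},
    {"wx": 0, "wy": 0, "wz": 0, "x": 0, "y": 0, "z": -0.72, "hand": 0},
    {"wx": 0, "wy": 0, "wz": 0, "x": 0, "y": 0, "z": -0.82, "hand": 0},
    {"wx": 0, "wy": 0, "wz": 0, "x": 0, "y": 0, "z": -0.9, "hand": 0},
    {"wx": 0, "wy": 0, "wz": 0, "x": 0, "y": 0, "z": -0.93, "hand": 0},
    {"wx": 0, "wy": 0, "wz": 0, "x": 0, "y": 0, "z": -0.93, "hand": 0.5},
    {"wx": 0, "wy": 0, "wz": 0, "x": 0, "y": 0, "z": -0.93, "hand": 1},
    {"wx": 0, "wy": 0, "wz": 0, "x": 0, "y": 0, "z": -0.93, "hand": 1},
    {"wx": 0, "wy": 0, "wz": 0, "x": 0, "y": 0, "z": -0.93, "hand": 1},
  ],
)

```text
time_s: 25.0
eef_pos: [582.4, 0.5, 23.0]
ee_rot: [3.063, 0.698, 0.003]
force: [-0.5, 0.8, 7.8]
finger_gap: 7.3
finger_force: 40.5
```

>>> carry_out(
  plan=[
    {"wx": 0, "wy": 0, "wz": 0, "x": 0.003, "y": -0.006, "z": 0, "hand": 1},
    {"wx": 0, "wy": 0, "wz": 0, "x": 0.006, "y": -0.013, "z": 0, "hand": 1},
    {"wx": 0, "wy": 0, "wz": 0, "x": 0.01, "y": -0.02, "z": 0, "hand": 1},
    {"wx": 0, "wy": 0, "wz": 0, "x": 0.013, "y": -0.027, "z": 0, "hand": 1},
    {"wx": 0, "wy": 0, "wz": 0, "x": 0.015, "y": -0.031, "z": 0, "hand": 1},
    {"wx": 0, "wy": 0, "wz": 0, "x": 0.015, "y": -0.031, "z": 0, "hand": 1},
    {"wx": 0, "wy": 0, "wz": 0, "x": 0.015, "y": -0.031, "z": 0, "hand": 1},
    {"wx": 0, "wy": 0, "wz": 0, "x": 0.015, "y": -0.031, "z": 0, "hand": 1},
  ],
)

```text
time_s: 26.0
eef_pos: [587.1, -8.7, 22.9]
ee_rot: [-3.059, -0.703, -0.001]
force: [-4.5, 10.0, 11.0]
finger_gap: 7.1
finger_force: 41.3
```

```bash
python3 look.py 13
cat > lane.py <<'E'
import sys,cv2
from h import *
v=np.array([511.2-.4365*2.2,148.3+.9*2.2,-1.119])
k=sys.argv[1]; n=sys.argv[2]
s=pickle.load(open(f"{n}{k}.pkl","rb"));h=cv2.cvtColor(s["image"],cv2.COLOR_RGB2HSV).astype(np.float32)
X=list(range(-40,165,5));print(X)
for y0 in(37,0,-37):
    q=[cv2.remap(h[...,1],*proj(s,place(v,[[x,y0+d,8] for x in X])).astype(np.float32).T,1).ravel() for d in range(-8,9,2)]
    print(y0,np.median(q,0).astype(int).tolist())
E
python3 lane.py 13 scene
```

```text
[-40, -35, -30, -25, -20, -15, -10, -5, 0, 5, 10, 15, 20, 25, 30, 35, 40, 45, 50, 55, 60, 65, 70, 75, 80, 85, 90, 95, 100, 105, 110, 115, 120, 125, 130, 135, 140, 145, 150, 155, 160]
37 [22, 33, 72, 112, 122, 120, 113, 88, 76, 74, 72, 70, 62, 55, 53, 53, 55, 52, 53, 53, 52, 52, 56, 65, 72, 73, 71, 76, 87, 112, 119, 117, 122, 125, 123, 121, 118, 119, 123, 121, 119]
0 [18, 32, 72, 112, 124, 124, 110, 88, 77, 72, 73, 69, 56, 52, 51, 53, 52, 52, 52, 52, 53, 53, 55, 64, 70, 75, 75, 74, 84, 112, 117, 109, 110, 109, 109, 115, 112, 117, 102, 70, 48]
-37 [32, 31, 55, 45, 41, 35, 33, 43, 48, 43, 49, 46, 40, 48, 40, 47, 44, 49, 49, 47, 42, 44, 44, 45, 52, 51, 46, 34, 47, 47, 45, 42, 38, 34, 31, 32, 43, 55, 86, 112, 116]
```

The sight lines now reach the tray's rear wall, and the bars' top faces span x≈21–103 mm, so they lie flat. I slide the tray back against the stand.

>>> carry_out(
  plan=[
    {"wx": 0, "wy": 0, "wz": 0, "x": -0.003, "y": 0.006, "z": 0, "hand": 1},
    {"wx": 0, "wy": 0, "wz": 0, "x": -0.006, "y": 0.013, "z": 0, "hand": 1},
    {"wx": 0, "wy": 0, "wz": 0, "x": -0.01, "y": 0.02, "z": 0, "hand": 1},
    {"wx": 0, "wy": 0, "wz": 0, "x": -0.013, "y": 0.027, "z": 0, "hand": 1},
    {"wx": 0, "wy": 0, "wz": 0, "x": -0.016, "y": 0.033, "z": 0, "hand": 1},
    {"wx": 0, "wy": 0, "wz": 0, "x": -0.016, "y": 0.033, "z": 0, "hand": 1},
  ],
)

```text
time_s: 26.85
eef_pos: [583.1, -0.7, 23.0]
ee_rot: [3.061, 0.695, 0.005]
force: [2.4, -5.3, 4.6]
finger_gap: 7.1
finger_force: 40.6
```

>>> carry_out(
  plan=[
    {"wx": 0, "wy": 0, "wz": 0, "x": -0.001, "y": 0.003, "z": 0, "hand": 1},
    {"wx": 0, "wy": 0, "wz": 0, "x": -0.002, "y": 0.004, "z": 0, "hand": 1},
    {"wx": 0, "wy": 0, "wz": 0, "x": -0.002, "y": 0.004, "z": 0, "hand": 1},
  ],
)

```text
time_s: 27.22
eef_pos: [582.4, 0.7, 23.0]
ee_rot: [3.061, 0.695, 0.006]
force: [3.9, -6.4, 5.0]
finger_gap: 7.2
finger_force: 40.6
```

>>> carry_out(
  plan=[
    {"wx": 0, "wy": 0, "wz": 0, "x": -0.001, "y": 0.003, "z": 0, "hand": 1},
    {"wx": 0, "wy": 0, "wz": 0, "x": -0.002, "y": 0.005, "z": 0, "hand": 1},
    {"wx": 0, "wy": 0, "wz": 0, "x": -0.002, "y": 0.005, "z": 0, "hand": 1},
  ],
)

```text
time_s: 27.6
eef_pos: [582.0, 0.8, 23.0]
ee_rot: [3.06, 0.692, 0.006]
force: [4.9, -11.3, 3.5]
finger_gap: 7.0
finger_force: 40.5
```

>>> carry_out(
  plan=[
    {"wx": 0, "wy": 0, "wz": 0, "x": -0.001, "y": 0.002, "z": 0, "hand": 1},
    {"wx": 0, "wy": 0, "wz": 0, "x": -0.002, "y": 0.004, "z": 0, "hand": 1},
    {"wx": 0, "wy": 0, "wz": 0, "x": -0.002, "y": 0.004, "z": 0, "hand": 1},
  ],
)

```text
time_s: 27.98
eef_pos: [581.4, 0.8, 22.9]
ee_rot: [3.059, 0.689, 0.006]
force: [4.6, -16.2, 2.3]
finger_gap: 7.2
finger_force: 40.5
```

The tray is in contact again. I relax, release, and retreat upward and away.

>>> carry_out(
  plan=[
    {"wx": 0, "wy": 0, "wz": 0, "x": 0.003, "y": -0.008, "z": 0, "hand": 1},
    {"wx": 0, "wy": 0, "wz": 0, "x": 0.003, "y": -0.008, "z": 0, "hand": 0.5},
    {"wx": 0, "wy": 0, "wz": 0, "x": 0.003, "y": -0.008, "z": 0, "hand": 0},
    {"wx": 0, "wy": 0, "wz": 0, "x": 0.003, "y": -0.008, "z": 0, "hand": 0},
    {"wx": 0, "wy": 0, "wz": 0, "x": 0.003, "y": -0.008, "z": 0, "hand": 0},
    {"wx": 0, "wy": 0, "wz": 0, "x": 0.003, "y": -0.008, "z": 0.1, "hand": 0},
    {"wx": 0, "wy": 0, "wz": 0, "x": 0.003, "y": -0.008, "z": 0.25, "hand": 0},
    {"wx": 0, "wy": 0, "wz": 0, "x": 0.003, "y": -0.008, "z": 0.4, "hand": 0},
    {"wx": 0, "wy": 0, "wz": 0, "x": 0.003, "y": -0.1, "z": 0.55, "hand": 0},
    {"wx": 0, "wy": 0, "wz": 0, "x": 0.003, "y": -0.25, "z": 0.7, "hand": 0},
    {"wx": 0, "wy": 0, "wz": 0, "x": 0.003, "y": -0.4, "z": 0.7, "hand": 0},
    {"wx": 0, "wy": 0, "wz": 0, "x": 0.003, "y": -0.5, "z": 0.7, "hand": 0},
  ],
)

```text
time_s: 29.48
eef_pos: [580.3, -195.0, 303.5]
ee_rot: [3.062, 0.7, 0.004]
force: [0.2, 0.9, -1.5]
finger_gap: 43.1
finger_force: 0.0
```

```bash
python3 look.py 14; python3 lane.py 14 scene; python3 lane.py 14 top
python3 - <<'E'
from h import *
import cv2
v=np.array([511.2-.4365*2.2,148.3+.9*2.2,-1.119])
# caddy at rest: shift of its features between before (3/4) and now, by phase correlation / template match
for n,k,(r0,r1,c0,c1) in(("scene","3",(170,220,332,392)),("top","0",(225,292,178,245)),("top","0",(205,265,235,272))):
    a,b=[cv2.cvtColor(pickle.load(open(n+i+".pkl","rb"))["image"],cv2.COLOR_RGB2GRAY) for i in(k,"14")]
    m=cv2.matchTemplate(b[r0-12:r1+12,c0-12:c1+12],a[r0:r1,c0:c1],cv2.TM_CCOEFF_NORMED);_,q,_,l=cv2.minMaxLoc(m);print(n,round(q,2),l[0]-12,l[1]-12)
# bystanders still
a,b=[cv2.cvtColor(pickle.load(open("top"+i+".pkl","rb"))["image"],cv2.COLOR_RGB2GRAY) for i in("0","14")]
for nm,(x,y) in dict(can=(285,137),can2=(323,133),brush=(400,160),mug=(484,210),tape=(489,300),det=(210,138),carton=(123,300),red=(199,338),redcaddy=(420,372)).items():
    m=cv2.matchTemplate(b[y-36:y+36,x-36:x+36],a[y-26:y+26,x-26:x+26],cv2.TM_CCOEFF_NORMED);_,q,_,l=cv2.minMaxLoc(m);print(nm,round(q,2),l[0]-10,l[1]-10)
# tray: far-side rim position and squareness in the top view, plane z=45
s=pickle.load(open("top14.pkl","rb"));h=cv2.cvtColor(s["image"],cv2.COLOR_RGB2HSV)[...,1].astype(np.float32)
for y in(-90,-45,0,45,90):
    X=np.arange(150,190,2.);m=cv2.remap(h,*proj(s,place(v,[[x,y,45] for x in X])).astype(np.float32).T,1).ravel();print(y,X[m>70].max() if (m>70).any() else None)
E
```

```text
[-40, -35, -30, -25, -20, -15, -10, -5, 0, 5, 10, 15, 20, 25, 30, 35, 40, 45, 50, 55, 60, 65, 70, 75, 80, 85, 90, 95, 100, 105, 110, 115, 120, 125, 130, 135, 140, 145, 150, 155, 160]
37 [52, 101, 118, 115, 103, 85, 75, 74, 73, 73, 72, 68, 61, 55, 54, 53, 51, 54, 52, 55, 58, 67, 72, 71, 71, 72, 87, 112, 120, 118, 122, 123, 122, 119, 114, 117, 117, 113, 113, 114, 118]
0 [52, 104, 119, 117, 100, 83, 76, 72, 72, 72, 72, 67, 56, 51, 52, 53, 53, 52, 52, 53, 53, 66, 69, 67, 66, 71, 89, 112, 111, 105, 109, 109, 112, 115, 117, 120, 119, 112, 113, 116, 113]
-37 [50, 100, 104, 102, 94, 92, 94, 87, 87, 85, 81, 77, 74, 74, 73, 70, 67, 72, 67, 66, 66, 67, 71, 74, 96, 112, 119, 119, 112, 107, 109, 111, 116, 120, 118, 118, 117, 112, 114, 111, 112]
[-40, -35, -30, -25, -20, -15, -10, -5, 0, 5, 10, 15, 20, 25, 30, 35, 40, 45, 50, 55, 60, 65, 70, 75, 80, 85, 90, 95, 100, 105, 110, 115, 120, 125, 130, 135, 140, 145, 150, 155, 160]
37 [8, 12, 9, 8, 12, 26, 34, 32, 23, 22, 23, 20, 17, 9, 11, 62, 62, 46, 20, 18, 20, 23, 21, 22, 22, 20, 36, 93, 104, 101, 112, 109, 109, 103, 101, 105, 102, 106, 104, 104, 98]
0 [9, 9, 7, 9, 15, 27, 33, 27, 23, 23, 23, 21, 17, 3, 14, 60, 63, 42, 17, 18, 20, 20, 18, 20, 20, 20, 38, 105, 103, 93, 101, 97, 100, 105, 105, 108, 108, 102, 99, 106, 104]
-37 [7, 7, 4, 7, 16, 27, 33, 31, 24, 23, 21, 24, 14, 4, 22, 65, 68, 68, 69, 69, 67, 68, 69, 70, 71, 70, 69, 106, 103, 91, 99, 97, 103, 111, 112, 104, 99, 102, 108, 112, 102]
scene 0.83 0 0
top 0.94 0 0
top 0.83 0 0
can 1.0 0 0
can2 1.0 0 0
brush 0.62 10 -5
mug 0.69 0 0
tape 0.62 0 0
det 1.0 0 0
carton 1.0 0 0
red 1.0 0 0
redcaddy 0.18 10 10
-90 170.0
-45 170.0
0 172.0
45 172.0
90 172.0
```

Run:
```python
from h import *
import cv2
v=np.array([511.2-.4365*2.2,148.3+.9*2.2,-1.119])
for n,k in(("scene","14"),("top","14")):
    s=pickle.load(open(n+k+".pkl","rb"));h=cv2.cvtColor(s["image"],cv2.COLOR_RGB2HSV).astype(np.float32)
    print(n,"cols x=-48..120 step 6; sat/10 | val/10")
    X=np.arange(-48,121,6)
    for y in range(90,-91,-10):
        m=proj(s,place(v,[[x,y,8] for x in X])).astype(np.float32)
        print("%4d"%y,*["".join("%3d"%(t/10) for t in cv2.remap(h[...,c],*m.T,1).ravel()) for c in(1,2)],sep=" |")
```

```text
scene cols x=-48..120 step 6; sat/10 | val/10
  90 |  4  5  8 10 10 10 10 10 10 11 11 11 11 11 11 11 11 10 11 11 11 11 11 12 12 12 11 11 11 | 12 12 15 17 17 17 17 17 18 17 18 17 17 18 17 17 17 17 17 17 17 17 17 17 17 16 16 16 16
  80 |  3  6 10 11 11 12 11 11 11 12 12 11 12 12 12 12 12 12 12 11 11 11 10 10 11 11 11 12 12 |  4  6 12 13 10  9  9 10  9 10 11 12 12 12 12 13 17 19 19 19 19 20 20 20 20 20 20 20 19
  70 |  3  6 10 12 12 12 11 11 11 11 11 12 12 12 12 12 12 12 12 11 11 11 10 10 11 10 11 12 12 |  4  5  9 11  9  9  9  9  9  9 10 11 12 12 12 12 12 15 19 20 20 20 20 20 20 20 20 20 20
  60 |  2  6 10 11 12 11 11 11 11 11 12 11 12 12 12 12 12 12 12 12 11 11 10 11 11 10 11 12 12 |  4  5  9 10  9  9  9  9  9  9 10 11 12 12 12 12 12 14 19 19 19 19 20 20 20 20 20 20 20
  50 |  3  4 10 11 11 12 11 10 10  9  9  9  9  9  9  9  9  9  9 10 10 10 10 11 11 11 11 12 12 |  5  6  9 10  9  9  9  9  8  8  9  9  9  9  9  9  9 10 10 10 10 11 12 12 14 18 20 20 19
  40 |  2  3  9 11 11  9  7  7  7  7  6  6  6  6  6  5  5  6  6  6  7  6  7  8 11 11 11 12 12 | 17 12  9 10  9  9 10 11 11 11 11 14 17 18 1
[... 5243 characters left out ...]
 2  2  2  0  0  4 11 10 11 11 11 11 11 10  9 10 10  9 10 10 10 | 10  9  9  9  9  7  6  8  9 13 14 15 15 12 12 10 10 13 14 14 14 12 12 14 14 14 15 14 14
 -70 |  1  1  2  2  3  2  2  2 10  8 10 11 11 11 11 11 11 11 10 11 10 10  9 10  9  9  9  9 10 |  5  5  5  5  5  5  5  5  9  7  9  9 12 14 14 15 15 15 15 15 15 15 15 15 14 14 14 15 15
 -80 |  2  3  1  2  3  3  2  2  6  9 11 11 11 11 12 11 11 11 10 10 11 10  9  9  9  9 10 10 10 |  5  5  5  5  5  5  7 10  8  7  9 13 15 15 14 15 14 15 15 15 14 14 15 15 15 15 15 14 15
 -90 |  4  4  4  4  4  3  3  4 11  9 11 10 11 11 11 10 10 11 10 10 10 10  9  9  9  9 10 10 10 | 14 15 14 15 14 14 14 14 14  7  9 11 14 15 15 14 14 15 15 15 15 15 15 15 15 15 14 14 15
```

The caddy is back at rest, the tray is square against the stand and bars 1 and 2 lie flat. Bar 3 (y≈−42) still leans about 28°, with its tail on the tray's rear wall. I'll drag it a little forward with the closed fingertips pressing lightly on its top.

>>> carry_out(
  plan=[
    {"wx": 0, "wy": 0, "wz": 0, "x": -0.03, "y": 0.1, "z": 0, "hand": 1},
    {"wx": 0, "wy": 0, "wz": 0, "x": -0.07, "y": 0.24, "z": 0, "hand": 1},
    {"wx": 0, "wy": 0, "wz": 0, "x": -0.11, "y": 0.38, "z": 0, "hand": 1},
    {"wx": 0, "wy": 0, "wz": 0, "x": -0.15, "y": 0.52, "z": 0, "hand": 1},
    {"wx": 0, "wy": 0, "wz": 0, "x": -0.189, "y": 0.645, "z": 0, "hand": 1},
    {"wx": 0, "wy": 0, "wz": 0, "x": -0.189, "y": 0.645, "z": -0.12, "hand": 1},
    {"wx": 0, "wy": 0, "wz": 0, "x": -0.189, "y": 0.645, "z": -0.25, "hand": 1},
    {"wx": 0, "wy": 0, "wz": 0, "x": -0.189, "y": 0.645, "z": -0.38, "hand": 1},
    {"wx": 0, "wy": 0, "wz": 0, "x": -0.189, "y": 0.645, "z": -0.48, "hand": 1},
    {"wx": 0, "wy": 0, "wz": 0, "x": -0.189, "y": 0.645, "z": -0.55, "hand": 1},
    {"wx": 0, "wy": 0, "wz": 0, "x": -0.189, "y": 0.645, "z": -0.56, "hand": 1},
    {"wx": 0, "wy": 0, "wz": 0, "x": -0.189, "y": 0.645, "z": -0.56, "hand": 1},
  ],
)

```text
time_s: 31.08
eef_pos: [504.5, 64.6, 78.1]
ee_rot: [3.063, 0.698, -0.0]
force: [0.3, 0.1, 0.1]
finger_gap: 0.1
finger_force: 0.0
```

>>> carry_out(
  plan=[
    {"wx": 0, "wy": 0, "wz": 0, "x": 0, "y": 0, "z": -0.02, "hand": 1},
    {"wx": 0, "wy": 0, "wz": 0, "x": 0, "y": 0, "z": -0.04, "hand": 1},
    {"wx": 0, "wy": 0, "wz": 0, "x": 0, "y": 0, "z": -0.055, "hand": 1},
    {"wx": 0, "wy": 0, "wz": 0, "x": 0, "y": 0, "z": -0.065, "hand": 1},
    {"wx": 0, "wy": 0, "wz": 0, "x": 0, "y": 0, "z": -0.065, "hand": 1},
  ],
)

```text
time_s: 31.7
eef_pos: [504.2, 64.4, 51.3]
ee_rot: [-3.063, -0.698, 0.001]
force: [1.1, 0.3, -0.2]
finger_gap: -0.1
finger_force: 0.0
```

Not touching yet; lower in small steps.

>>> carry_out(
  plan=[
    {"wx": 0, "wy": 0, "wz": 0, "x": 0, "y": 0, "z": -0.006, "hand": 1},
    {"wx": 0, "wy": 0, "wz": 0, "x": 0, "y": 0, "z": -0.009, "hand": 1},
    {"wx": 0, "wy": 0, "wz": 0, "x": 0, "y": 0, "z": -0.009, "hand": 1},
  ],
)

```text
time_s: 32.08
eef_pos: [504.4, 64.4, 48.1]
ee_rot: [3.063, 0.698, -0.0]
force: [0.0, -0.1, 0.1]
finger_gap: 0.2
finger_force: 0.0
```

>>> carry_out(
  plan=[
    {"wx": 0, "wy": 0, "wz": 0, "x": 0, "y": 0, "z": -0.004, "hand": 1},
    {"wx": 0, "wy": 0, "wz": 0, "x": 0, "y": 0, "z": -0.006, "hand": 1},
    {"wx": 0, "wy": 0, "wz": 0, "x": 0, "y": 0, "z": -0.006, "hand": 1},
  ],
)

```text
time_s: 32.45
eef_pos: [504.5, 64.4, 45.7]
ee_rot: [-3.063, -0.698, 0.0]
force: [-0.2, 0.8, 1.0]
finger_gap: 0.1
finger_force: 0.2
```

>>> carry_out(
  plan=[
    {"wx": 0, "wy": 0, "wz": 0, "x": 0, "y": 0, "z": -0.004, "hand": 1},
    {"wx": 0, "wy": 0, "wz": 0, "x": 0, "y": 0, "z": -0.006, "hand": 1},
    {"wx": 0, "wy": 0, "wz": 0, "x": 0, "y": 0, "z": -0.006, "hand": 1},
  ],
)

```text
time_s: 32.83
eef_pos: [504.7, 64.5, 44.6]
ee_rot: [3.063, 0.698, 0.002]
force: [-3.1, 0.2, 22.7]
finger_gap: -0.1
finger_force: 9.3
```

>>> carry_out(
  plan=[
    {"wx": 0, "wy": 0, "wz": 0, "x": 0.003, "y": -0.006, "z": 0, "hand": 1},
    {"wx": 0, "wy": 0, "wz": 0, "x": 0.005, "y": -0.011, "z": -0.001, "hand": 1},
    {"wx": 0, "wy": 0, "wz": 0, "x": 0.008, "y": -0.017, "z": -0.003, "hand": 1},
    {"wx": 0, "wy": 0, "wz": 0, "x": 0.011, "y": -0.023, "z": -0.005, "hand": 1},
    {"wx": 0, "wy": 0, "wz": 0, "x": 0.014, "y": -0.028, "z": -0.007, "hand": 1},
  ],
)

```text
time_s: 33.45
eef_pos: [510.0, 52.9, 40.2]
ee_rot: [3.063, 0.698, -0.001]
force: [0.6, 0.3, -0.3]
finger_gap: 0.3
finger_force: 0.0
```

```bash
python3 look.py 15
cat > grid.py <<'E'
import sys,cv2
from h import *
v=np.array([511.2-.4365*2.2,148.3+.9*2.2,-1.119]);n,k=sys.argv[1:3]
s=pickle.load(open(n+k+".pkl","rb"));h=cv2.cvtColor(s["image"],cv2.COLOR_RGB2HSV).astype(np.float32)
X=np.arange(-48,121,6);print("cols",X[0],"..step 6")
for y in range(0,-91,-10):
    m=proj(s,place(v,[[x,y,8] for x in X])).astype(np.float32)
    print("%4d"%y,*["".join("%3d"%(t/10) for t in cv2.remap(h[...,c],*m.T,1).ravel()) for c in(1,2)],sep=" |")
E
python3 grid.py scene 15
```

```text
cols -48 ..step 6
   0 |  1  2  9 12 11  9  7  7  7  7  7  5  5  5  5  5  5  5  5  6  7  7  7  8 12 12 12 12 12 | 16 12 10 10  9  9 11 11 11 11 12 17 20 20 20 20 19 20 19 16 10  9  9  9 12 14 14 13 13
 -10 |  1  3  9 11 11  9  7  7  7  7  7  5  4  5  5  4  5  4  5  6  7  7  7  9 12 12 12 12 12 | 16 12 10 10  9 10 11 11 11 11 12 17 20 20 20 20 20 20 19 16 10  9  9  9 12 14 14 13 13
 -20 |  1  3  9 12 11  9  7  7  7  7  6  5  5  5  5  5  4  5  6  7  7  8  9 11 12 12 12 12 12 | 16 11  9 10  9  9 11 11 11 11 12 17 20 20 20 20 20 19 16 12  9  9 10 11 12 13 13 13 13
 -30 |  2  4  9 12 11 11 11 10 10 10 10  9  9  9  8  8  8  8  7  7  8  9 12 12 12 12 12 12 12 | 17 12 10  9  8  9  9  9  9  9 10 11 11 11 11 11 12 10  9  9  9  9 11 12 13 13 13 12 12
 -40 |  1  3  7  8  8  8  7  7  7  7  7  7  7  7  7  6  7  7  6  6  7  8 11 12 12 12 12 12 12 | 16 12  9  8  8  8  9  9  9  9 10 10 11 11 12 12 12 13 13 12  9  8 10 11 12 12 12 11 11
 -50 |  1  3  6  7  7  6  6  6  6  6  6  7  6  6  6  5  4  2  5  6  7  8 12 12 12 12 12 12 12 | 16 12 11 12 12 14 18 17 14 14 14 13 12 11  9  7  6  6  7  9  8  8 10 12 12 15 17 15 12
 -60 |  1  3  6  6  7  6  6  6  6  6  5  4  4  4  2  3  3  3  5  7  8 11 12 12 12 11 12 12 12 | 17 12 10 10 10 13 16 12  8  7  6  5  5  5  4  3  3  3  6 10 10 13 18 18 19 20 20 20 18
 -70 |  3  3  4  4  4  4  5  5  4  5  4  5  6  3  4  7 10 11 10 10 12 12 12 12 12 11 12 12 12 |  6  4  3  3  3  4  3  3  3  3  3  3  3  3  3  5  9 13 16 17 18 19 20 20 20 20 20 20 19
 -80 |  4  5  5  4  4  4  4  5  3  4  3  4  4  6 11 12 12 12 12 12 12 11 12 12 11 11 12 12 12 |  3  3  3  3  3  3  3  3  3  3  3  3  3  5 11 18 20 20 20 20 20 20 20 20 20 20 20 20 19
 -90 |  4  4  3  3  2  6  4  3  4  3  3  2  4  7 11 11 11 12 12 12 12 11 11 11 12 12 12 12 12 |  3  3  3  3  3  3  3  3  4  4  4  4  4  5 12 18 20 20 20 20 20 20 20 20 20 20 19 19 19
```

Dragging slips on the slope and the bar has not moved. I'll measure the gap beside bar 3 to see whether the fingers can grip it by its sides.

Run:
```python
from h import *
import cv2
v=np.array([511.2-.4365*2.2,148.3+.9*2.2,-1.119])
s=pickle.load(open("top14.pkl","rb"));h=cv2.cvtColor(s["image"],cv2.COLOR_RGB2HSV).astype(np.float32)
Y=np.arange(-6,-70,-2.);print(Y.astype(int).tolist())
for x in(60,72,84):
    m=proj(s,place(v,[[x,y,36] for y in Y])).astype(np.float32)
    print(x,*[cv2.remap(h[...,c],*m.T,1).ravel().astype(int).tolist() for c in(1,2)],sep="\n ")
```

```text
[-6, -8, -10, -12, -14, -16, -18, -20, -22, -24, -26, -28, -30, -32, -34, -36, -38, -40, -42, -44, -46, -48, -50, -52, -54, -56, -58, -60, -62, -64, -66, -68]
60
 [20, 16, 14, 15, 27, 47, 63, 88, 94, 85, 71, 69, 70, 68, 67, 68, 67, 65, 67, 68, 65, 65, 67, 69, 71, 67, 73, 111, 118, 121, 121, 112]
 [150, 150, 150, 151, 153, 132, 99, 90, 96, 116, 142, 148, 148, 146, 149, 148, 147, 149, 148, 149, 151, 150, 150, 149, 143, 127, 109, 139, 147, 150, 148, 150]
72
 [18, 14, 13, 16, 25, 44, 64, 94, 101, 88, 68, 72, 73, 71, 71, 70, 70, 72, 70, 68, 68, 67, 67, 68, 71, 71, 79, 101, 112, 115, 114, 109]
 [150, 151, 150, 149, 148, 136, 113, 103, 90, 104, 131, 142, 145, 147, 148, 146, 146, 148, 149, 148, 149, 149, 148, 148, 145, 136, 120, 119, 142, 152, 151, 151]
84
 [18, 17, 14, 11, 19, 42, 62, 84, 101, 97, 77, 68, 67, 68, 69, 70, 69, 71, 72, 71, 70, 68, 68, 68, 69, 70, 72, 83, 101, 108, 105, 96]
 [150, 150, 149, 149, 149, 138, 111, 105, 124, 116, 121, 141, 147, 146, 147, 147, 147, 147, 148, 149, 149, 149, 148, 147, 147, 143, 127, 105, 131, 148, 151, 149]
```

The gap is only about 8 mm, too narrow for a finger. So I draw the tray out about 85 mm, nudge bar 3's tail off the rear wall from behind, and dock the tray again.

>>> carry_out(
  plan=[
    {"wx": 0, "wy": 0, "wz": 0, "x": 0, "y": 0, "z": 0.12, "hand": 1},
    {"wx": 0, "wy": 0, "wz": 0, "x": 0, "y": 0, "z": 0.25, "hand": 0.5},
    {"wx": 0, "wy": 0, "wz": 0, "x": 0.09, "y": -0.065, "z": 0.3, "hand": 0},
    {"wx": 0, "wy": 0, "wz": 0, "x": 0.179, "y": -0.131, "z": 0.3, "hand": 0},
    {"wx": 0, "wy": 0, "wz": 0, "x": 0.179, "y": -0.131, "z": 0.2, "hand": 0},
    {"wx": 0, "wy": 0, "wz": 0, "x": 0.179, "y": -0.131, "z": 0.1, "hand": 0},
    {"wx": 0, "wy": 0, "wz": 0, "x": 0.179, "y": -0.131, "z": 0, "hand": 0},
    {"wx": 0, "wy": 0, "wz": 0, "x": 0.179, "y": -0.131, "z": -0.045, "hand": 0},
    {"wx": 0, "wy": 0, "wz": 0, "x": 0.179, "y": -0.131, "z": -0.045, "hand": 0.5},
    {"wx": 0, "wy": 0, "wz": 0, "x": 0.179, "y": -0.131, "z": -0.045, "hand": 1},
    {"wx": 0, "wy": 0, "wz": 0, "x": 0.179, "y": -0.131, "z": -0.045, "hand": 1},
    {"wx": 0, "wy": 0, "wz": 0, "x": 0.179, "y": -0.131, "z": -0.045, "hand": 1},
  ],
)

```text
time_s: 35.05
eef_pos: [582.4, 0.9, 23.6]
ee_rot: [3.063, 0.698, 0.003]
force: [-0.1, 0.2, 6.0]
finger_gap: 7.0
finger_force: 40.7
```

>>> carry_out(
  plan=[
    {"wx": 0, "wy": 0, "wz": 0, "x": 0.005, "y": -0.01, "z": 0, "hand": 1},
    {"wx": 0, "wy": 0, "wz": 0, "x": 0.012, "y": -0.025, "z": 0, "hand": 1},
    {"wx": 0, "wy": 0, "wz": 0, "x": 0.022, "y": -0.045, "z": 0, "hand": 1},
    {"wx": 0, "wy": 0, "wz": 0, "x": 0.033, "y": -0.068, "z": 0, "hand": 1},
    {"wx": 0, "wy": 0, "wz": 0, "x": 0.045, "y": -0.093, "z": 0, "hand": 1},
    {"wx": 0, "wy": 0, "wz": 0, "x": 0.057, "y": -0.118, "z": 0, "hand": 1},
    {"wx": 0, "wy": 0, "wz": 0, "x": 0.069, "y": -0.142, "z": 0, "hand": 1},
    {"wx": 0, "wy": 0, "wz": 0, "x": 0.08, "y": -0.165, "z": 0, "hand": 1},
    {"wx": 0, "wy": 0, "wz": 0, "x": 0.088, "y": -0.181, "z": 0, "hand": 1},
    {"wx": 0, "wy": 0, "wz": 0, "x": 0.093, "y": -0.191, "z": 0, "hand": 1},
    {"wx": 0, "wy": 0, "wz": 0, "x": 0.093, "y": -0.191, "z": 0, "hand": 1},
  ],
)

```text
time_s: 36.42
eef_pos: [618.5, -72.9, 23.7]
ee_rot: [-3.06, -0.701, -0.0]
force: [-4.6, 8.6, 10.8]
finger_gap: 7.1
finger_force: 41.5
```

```bash
python3 look.py 16; sed -i 's/-48,121,6/-48,211,6/' grid.py; python3 grid.py scene 16
```

```text
cols -48 ..step 6
   0 |  1  2  2  2  3  2  2  2  2  2  4  4  4  5  4  6  9 11 11  7  5  5  5  5  5  5  5  5  5  5  5  5  5  6  7  7  7  9 12 10 10 11 11 11 | 17 11  5  4  4  4  4  3  4  5  9 11 11 11 11 12 16 15 10 13 19 20 20 20 20 20 20 20 20 20 20 20 20 16 10  9  9 10 14 19 20 20 18 15
 -10 |  1  2  3  3  2  2  2  2  2  2  4  4  4  4  5  6 10 12 11  7  5  5  5  4  5  5  5  5  5  5  5  5  5  7  7  6  6  8  9  8  7  6  6  5 | 17 11  5  4  4  3  4  4  4  5  9 11 11 11 11 12 16 15 10 14 19 20 20 20 20 20 20 20 20 20 20 19 18 13  7  6  7  7  7  8  8  6  4  3
 -20 |  1  2  2  1  2  3  3  3  4  3  4  4  4  4  4  6 10 12 11  7  5  5  5  5  6  5  5  6  5  5  5  5  4  5  4  4  6  4  4  5  4  3  5  4 | 16 11  5  4  4  4  4  4  4  5  9 11 11 11 11 12 16 15 11 14 19 18 15 10  8  6  7  8  9  7  5  4  3  3  3  3  3  3  3  3  3  3  3  3
 -30 |  2  2  3  3  2  2  2  4  2  4  4  4  4  4  4  6 10 11  9  7  5  6  5  5  5  5  4  5  5  4  5  5  2  4  3  5  5  5  5  5  6  5  3  3 | 17 11  5  4  4  4  4  4  4  5  9 11 11 11 11 12 15 13  6  5  5  3  3  3  3  3  3  3  3  3  3  3  3  3  3  3  3  3  3  3  3
[... 947 characters left out ...]
11 10 10 11 11 11 11 |  6  6  6  6  6  6  6  6  6  6  6  7  6  7  7  8  8  7  5  5  5  5  6  5  3  3  3  3  3  3  3  3  5 13 17 19 20 20 20 20 20 20 20 20
 -80 |  6  6  6  6  6  6  6  6  6  7  6  6  6  6  6  6  6  7  7  7  8  7  4  3  5  2  3  6  5  5  4 10 12 12 12 11 11 11 10 10 11 11 11 11 |  6  6  6  6  6  6  6  6  6  7  7  7  7  7  7  7  8  8  7  5  4  4  6  5  3  3  3  3  3  3  3  8 17 20 20 20 20 20 20 20 20 20 20 20
 -90 |  6  6  6  6  6  7  7  6  6  6  6  6  6  6  6  6  6  6  7  7  7  6  4  2  5  4  4  4  3  7 11 12 12 12 12 11 11 11 10 10 11 11 11 11 |  6  6  6  7  7  7  7  7  7  7  7  7  7  7  7  7  7  8  7  6  5  4  5  4  3  3  3  4  3  4 11 18 20 20 20 20 20 20 20 20 20 20 20 20
```

>>> carry_out(
  plan=[
    {"wx": 0, "wy": 0, "wz": 0, "x": 0, "y": 0, "z": 0, "hand": 0.5},
    {"wx": 0, "wy": 0, "wz": 0, "x": 0, "y": 0, "z": 0, "hand": 0},
    {"wx": 0, "wy": 0, "wz": 0, "x": 0, "y": 0, "z": 0, "hand": 0},
    {"wx": 0, "wy": 0, "wz": 0, "x": 0, "y": 0, "z": 0, "hand": 0},
    {"wx": 0, "wy": 0, "wz": 0, "x": 0, "y": 0, "z": 0.12, "hand": 0},
    {"wx": 0, "wy": 0, "wz": 0, "x": 0, "y": 0, "z": 0.27, "hand": 0.5},
    {"wx": 0, "wy": 0, "wz": 0, "x": 0, "y": 0, "z": 0.42, "hand": 1},
    {"wx": 0, "wy": 0, "wz": 0, "x": -0.08, "y": 0.1, "z": 0.5, "hand": 1},
    {"wx": 0, "wy": 0, "wz": 0, "x": -0.17, "y": 0.21, "z": 0.5, "hand": 1},
    {"wx": 0, "wy": 0, "wz": 0, "x": -0.25, "y": 0.31, "z": 0.5, "hand": 1},
    {"wx": 0, "wy": 0, "wz": 0, "x": -0.302, "y": 0.376, "z": 0.5, "hand": 1},
    {"wx": 0, "wy": 0, "wz": 0, "x": -0.302, "y": 0.376, "z": 0.5, "hand": 1},
  ],
)

```text
time_s: 38.02
eef_pos: [496.5, 76.8, 222.7]
ee_rot: [-3.061, -0.704, 0.0]
force: [1.1, -0.0, -0.6]
finger_gap: -0.5
finger_force: 0.0
```

```bash
python3 look.py 17; python3 grid.py scene 17
```

```text
cols -48 ..step 6
   0 |  1  2  2  2  3  3  2  2  3  4  4  4  4  5  4  6  9 12 12  7  5  6  7  7  7  7  7  7  7  7  7  7  7  7  7  7  7  9 12 12 12 12 12 12 | 17 11  5  4  4  4  4  4  4  5  9 11 11 11 11 12 16 15  9 13 17 16 14 13 13 13 13 13 13 13 13 13 13 12 10  9  9 10 12 14 13 13 13 13
 -10 |  2  2  2  2  2  3  3  2  3  4  4  4  4  4  4  6 10 12 12  9  7  7  7  7  7  7  7  7  7  7  7  7  7  7  7  7  7  9 12 12 12 12 12 12 | 17 11  5  4  4  4  4  4  4  5  9 11 11 11 11 12 14 13  9 10 13 13 13 13 13 13 13 13 13 13 13 13 13 12  9  9  9 10 13 14 13 13 13 12
 -20 |  2  1  2  3  2  3  3  2  3  3  4  4  5  4  4  5  9 11 11  9  7  7  7  7  7  7  7  7  7  7  7  7  7  7  7  8 10 11 12 13 12 12 12 12 | 16 11  5  4  4  4  4  4  4  5  9 11 11 11 11 11 12 12  9 11 13 13 13 13 13 13 13 13 13 13 13 13 13 12  9  9 10 11 13 14 13 13 13 12
 -30 |  2  2  3  3  2  3  4  3  3  3  4  4  5  4  4  5  9 12 11 11 10  9 10 10 10 11 10  9  9  9  8  7  7  8  8  9 12 12 12 12 12 12 12 12 | 17 11  5  4  4  4  4  4  4  5  9 11 11 11 11 11 12 11  9  9  9 10  9 10 11 11 11 10 11 11 10  9  9  9  8  9 11 12 13 14 13
[... 947 characters left out ...]
10 11 12 12 12 12 12 | 16 11  5  4  4  4  4  4  4  6  9 12 13 14 17 20 20 20 20 20 20 20 20 20 20 20 20 19 19 19 19 19 17 17 18 20 20 20 19 15 13 13 12 13
 -80 |  2  2  3  3  3  3  4  4  4  4  4  4  4  4  4  5  6  7  7  7  7  9  8  9 10 11 12 12 12 12 12 12 12 12 12 12 11 11 11 11 12 12 12 12 | 15 10  5  4  4  4  4  4  6  9 17 19 19 19 20 19 19 18 16 14 14 13 12 12 13 17 18 19 19 20 19 19 19 19 19 20 20 20 19 15 13 13 13 13
 -90 |  1  2  3  3  4  4  4  3  4  4  4  4  4  4  3  3  7 11 11 11 10 11 10 11 12 12 12 12 12 12 12 12 12 12 12 12 12 12 11 11 12 12 12 12 | 16 10  5  5  7 10 14 17 19 19 19 19 19 20 20 20 19 15 10  9  8  9  9 10 12 17 19 19 19 19 19 19 19 19 19 19 20 20 20 17 13 12 12 12
```

>>> carry_out(
  plan=[
    {"wx": 0, "wy": 0, "wz": 0, "x": 0, "y": 0, "z": -0.12, "hand": 1},
    {"wx": 0, "wy": 0, "wz": 0, "x": 0, "y": 0, "z": -0.24, "hand": 1},
    {"wx": 0, "wy": 0, "wz": 0, "x": 0, "y": 0, "z": -0.34, "hand": 1},
    {"wx": 0, "wy": 0, "wz": 0, "x": 0, "y": 0, "z": -0.4, "hand": 1},
    {"wx": 0, "wy": 0, "wz": 0, "x": 0, "y": 0, "z": -0.422, "hand": 1},
    {"wx": 0, "wy": 0, "wz": 0, "x": 0, "y": 0, "z": -0.422, "hand": 1},
  ],
)

```text
time_s: 38.88
eef_pos: [498.5, 73.8, 53.4]
ee_rot: [3.063, 0.696, -0.001]
force: [0.9, -2.9, -0.4]
finger_gap: 0.2
finger_force: 0.0
```

>>> carry_out(
  plan=[
    {"wx": 0, "wy": 0, "wz": 0, "x": 0.005, "y": -0.01, "z": 0, "hand": 1},
    {"wx": 0, "wy": 0, "wz": 0, "x": 0.01, "y": -0.02, "z": 0, "hand": 1},
    {"wx": 0, "wy": 0, "wz": 0, "x": 0.014, "y": -0.029, "z": 0, "hand": 1},
    {"wx": 0, "wy": 0, "wz": 0, "x": 0.018, "y": -0.037, "z": 0, "hand": 1},
  ],
)

```text
time_s: 39.38
eef_pos: [505.5, 59.7, 54.0]
ee_rot: [3.063, 0.698, 0.001]
force: [-0.4, -0.5, 1.2]
finger_gap: -0.2
finger_force: 0.0
```

>>> carry_out(
  plan=[
    {"wx": 0, "wy": 0, "wz": 0, "x": 0.004, "y": -0.008, "z": 0, "hand": 1},
    {"wx": 0, "wy": 0, "wz": 0, "x": 0.008, "y": -0.016, "z": 0, "hand": 1},
    {"wx": 0, "wy": 0, "wz": 0, "x": 0.012, "y": -0.025, "z": 0, "hand": 1},
    {"wx": 0, "wy": 0, "wz": 0, "x": 0.012, "y": -0.025, "z": 0, "hand": 1},
  ],
)

```text
time_s: 39.88
eef_pos: [510.1, 49.7, 53.6]
ee_rot: [3.063, 0.697, -0.0]
force: [0.2, -0.2, -0.3]
finger_gap: 0.1
finger_force: 0.0
```

```bash
python3 look.py 18; python3 grid.py scene 18
```

```text
cols -48 ..step 6
   0 |  1  1  2  1  2  3  3  3  2  3  4  4  4  4  4  5  9 11 11  7  5  5  5  6  7  6  7  7  7  7  7  7  7  7  7  6  7 10 12 12 12 12 12 12 | 17 11  5  4  4  4  4  4  4  5  9 11 11 11 11 12 16 15  9 13 19 19 16 14 13 13 13 13 13 13 13 13 13 12  9  9  9 10 13 14 13 13 13 14
 -10 |  2  2  2  1  3  2  1  2  2  4  4  4  4  4  5  6 10 12 11  7  5  6  7  7  7  7  7  7  7  7  7  7  7  7  7  7  7 10 12 12 12 12 12 12 | 17 11  5  4  4  4  4  4  3  5  9 11 11 11 11 12 16 15 10 13 17 15 13 13 13 13 13 13 13 13 13 13 13 12 10  9  9 10 13 14 14 13 13 13
 -20 |  1  1  2  1  2  2  2  2  3  4  5  4  4  4  5  5 10 12 12  9  7  7  7  7  7  7  7  7  7  7  7  7  7  7  7  8  9 12 12 12 12 12 12 12 | 16 11  5  4  3  4  4  4  4  5  9 11 11 11 11 12 16 16 10 11 13 13 13 13 13 13 13 13 13 13 13 13 13 11  9  9 10 11 13 14 13 13 13 12
 -30 |  2  2  2  1  2  2  3  2  3  3  4  5  4  4  4  6 10 12 12 10 10  9  8  7  7  7  7  6  6  7  7  7  7  7  7  8  8  9 11 12 12 12 12 12 | 17 11  5  4  4  4  4  4  4  5  9 11 11 11 11 12 15 14  9  9 10 10  9  9  9  9  9  9  9  9  9  9  9  8  8  9  9 10 12 13 13
[... 947 characters left out ...]
12 12 12 12 12 11 12 | 12  7  4  3  3  3  3  4  4  3  4  4  3  3  3  4  8 11  9 10 12 13 12 11 11 14 15 17 18 19 19 19 19 18 17 19 20 20 17 12 12 11 11 11
 -80 |  5  5  5  3  4  3  3  3  4  4  3  4  3  4  4  5  8 12 12 11 11 11 12 12 12 12 12 12 12 12 12 12 12 12 12 12 12 12 12 12 12 12 12 12 |  3  3  3  3  3  3  3  3  3  3  3  3  5  9 13 16 18 15  9  8  8  9  9  9 12 17 19 19 19 20 20 19 19 19 19 20 20 20 14 12 11 11 11 11
 -90 |  3  4  3  3  3  5  5  3  4  3  3  4  4  4  3  4  8 12 12 11 11 11 11 12 12 12 12 12 12 12 12 12 12 12 12 12 12 12 12 12 12 12 12 11 |  3  3  3  3  3  3  3  3  3  3  3  5 12 18 20 20 19 15  9  9  9  9  9 10 12 17 19 19 19 19 19 19 19 19 19 19 19 17 12 11 11 11 11 11
```

Bar 3 now reads the same as its neighbours, with its top from x≈70 to 150 and its front face to 172 on the sight plane, so it lies flat. I regrip the tray and dock it.

>>> carry_out(
  plan=[
    {"wx": 0, "wy": 0, "wz": 0, "x": 0, "y": 0, "z": 0.13, "hand": 1},
    {"wx": 0, "wy": 0, "wz": 0, "x": 0.03, "y": -0.04, "z": 0.26, "hand": 0.5},
    {"wx": 0, "wy": 0, "wz": 0, "x": 0.12, "y": -0.14, "z": 0.28, "hand": 0},
    {"wx": 0, "wy": 0, "wz": 0, "x": 0.2, "y": -0.23, "z": 0.28, "hand": 0},
    {"wx": 0, "wy": 0, "wz": 0, "x": 0.271, "y": -0.306, "z": 0.28, "hand": 0},
    {"wx": 0, "wy": 0, "wz": 0, "x": 0.271, "y": -0.306, "z": 0.16, "hand": 0},
    {"wx": 0, "wy": 0, "wz": 0, "x": 0.271, "y": -0.306, "z": 0.04, "hand": 0},
    {"wx": 0, "wy": 0, "wz": 0, "x": 0.271, "y": -0.306, "z": -0.04, "hand": 0},
    {"wx": 0, "wy": 0, "wz": 0, "x": 0.271, "y": -0.306, "z": -0.078, "hand": 0},
    {"wx": 0, "wy": 0, "wz": 0, "x": 0.271, "y": -0.306, "z": -0.078, "hand": 0.5},
    {"wx": 0, "wy": 0, "wz": 0, "x": 0.271, "y": -0.306, "z": -0.078, "hand": 1},
    {"wx": 0, "wy": 0, "wz": 0, "x": 0.271, "y": -0.306, "z": -0.078, "hand": 1},
  ],
)

```text
time_s: 41.48
eef_pos: [619.2, -72.4, 23.8]
ee_rot: [3.062, 0.698, 0.003]
force: [-0.0, 0.7, 2.0]
finger_gap: 7.7
finger_force: 40.9
```

>>> carry_out(
  plan=[
    {"wx": 0, "wy": 0, "wz": 0, "x": 0, "y": 0, "z": 0, "hand": 1},
    {"wx": 0, "wy": 0, "wz": 0, "x": -0.005, "y": 0.01, "z": 0, "hand": 1},
    {"wx": 0, "wy": 0, "wz": 0, "x": -0.012, "y": 0.025, "z": 0, "hand": 1},
    {"wx": 0, "wy": 0, "wz": 0, "x": -0.022, "y": 0.045, "z": 0, "hand": 1},
    {"wx": 0, "wy": 0, "wz": 0, "x": -0.032, "y": 0.066, "z": 0, "hand": 1},
    {"wx": 0, "wy": 0, "wz": 0, "x": -0.043, "y": 0.088, "z": 0, "hand": 1},
    {"wx": 0, "wy": 0, "wz": 0, "x": -0.054, "y": 0.11, "z": 0, "hand": 1},
    {"wx": 0, "wy": 0, "wz": 0, "x": -0.064, "y": 0.132, "z": 0, "hand": 1},
    {"wx": 0, "wy": 0, "wz": 0, "x": -0.074, "y": 0.152, "z": 0, "hand": 1},
    {"wx": 0, "wy": 0, "wz": 0, "x": -0.081, "y": 0.167, "z": 0, "hand": 1},
    {"wx": 0, "wy": 0, "wz": 0, "x": -0.085, "y": 0.175, "z": 0, "hand": 1},
    {"wx": 0, "wy": 0, "wz": 0, "x": -0.085, "y": 0.175, "z": 0, "hand": 1},
  ],
)

```text
time_s: 42.98
eef_pos: [586.2, -4.0, 23.7]
ee_rot: [3.061, 0.695, 0.005]
force: [3.0, -5.4, 7.4]
finger_gap: 6.9
finger_force: 41.6
```

>>> carry_out(
  plan=[
    {"wx": 0, "wy": 0, "wz": 0, "x": -0.003, "y": 0.004, "z": 0, "hand": 1},
    {"wx": 0, "wy": 0, "wz": 0, "x": -0.006, "y": 0.008, "z": 0, "hand": 1},
    {"wx": 0, "wy": 0, "wz": 0, "x": -0.009, "y": 0.012, "z": 0, "hand": 1},
    {"wx": 0, "wy": 0, "wz": 0, "x": -0.009, "y": 0.012, "z": 0, "hand": 1},
  ],
)

```text
time_s: 43.48
eef_pos: [583.0, 0.7, 23.7]
ee_rot: [3.062, 0.694, 0.006]
force: [3.5, -5.9, 6.2]
finger_gap: 7.4
finger_force: 41.5
```

>>> carry_out(
  plan=[
    {"wx": 0, "wy": 0, "wz": 0, "x": -0.001, "y": 0.003, "z": 0, "hand": 1},
    {"wx": 0, "wy": 0, "wz": 0, "x": -0.002, "y": 0.005, "z": 0, "hand": 1},
    {"wx": 0, "wy": 0, "wz": 0, "x": -0.002, "y": 0.005, "z": 0, "hand": 1},
  ],
)

```text
time_s: 43.85
eef_pos: [582.6, 1.1, 23.7]
ee_rot: [3.061, 0.692, 0.007]
force: [4.9, -10.7, 4.9]
finger_gap: 7.1
finger_force: 41.4
```

Contact has been made. I press a touch more to square it, then relax, release and retreat well clear.

>>> carry_out(
  plan=[
    {"wx": 0, "wy": 0, "wz": 0, "x": -0.001, "y": 0.003, "z": 0, "hand": 1},
    {"wx": 0, "wy": 0, "wz": 0, "x": -0.001, "y": 0.003, "z": 0, "hand": 1},
    {"wx": 0, "wy": 0, "wz": 0, "x": 0.002, "y": -0.004, "z": 0, "hand": 1},
    {"wx": 0, "wy": 0, "wz": 0, "x": 0.002, "y": -0.004, "z": 0, "hand": 0.5},
    {"wx": 0, "wy": 0, "wz": 0, "x": 0.002, "y": -0.004, "z": 0, "hand": 0},
    {"wx": 0, "wy": 0, "wz": 0, "x": 0.002, "y": -0.004, "z": 0, "hand": 0},
    {"wx": 0, "wy": 0, "wz": 0, "x": 0.002, "y": -0.004, "z": 0, "hand": 0},
    {"wx": 0, "wy": 0, "wz": 0, "x": 0.002, "y": -0.004, "z": 0.12, "hand": 0},
    {"wx": 0, "wy": 0, "wz": 0, "x": 0.002, "y": -0.004, "z": 0.27, "hand": 0},
    {"wx": 0, "wy": 0, "wz": 0, "x": 0.002, "y": -0.004, "z": 0.42, "hand": 0},
    {"wx": 0, "wy": 0, "wz": 0, "x": 0.002, "y": -0.1, "z": 0.57, "hand": 0},
    {"wx": 0, "wy": 0, "wz": 0, "x": 0.002, "y": -0.25, "z": 0.7, "hand": 0},
  ],
)

```text
time_s: 45.35
eef_pos: [581.0, -76.5, 287.9]
ee_rot: [3.062, 0.703, 0.003]
force: [0.9, -0.8, 0.1]
finger_gap: 42.8
finger_force: 0.0
```

>>> carry_out(
  plan=[
    {"wx": 0, "wy": 0, "wz": 0, "x": -0.05, "y": -0.15, "z": 0, "hand": 0},
    {"wx": 0, "wy": 0, "wz": 0, "x": -0.1, "y": -0.3, "z": 0, "hand": 0},
    {"wx": 0, "wy": 0, "wz": 0, "x": -0.15, "y": -0.42, "z": 0, "hand": 0},
    {"wx": 0, "wy": 0, "wz": 0, "x": -0.15, "y": -0.42, "z": 0, "hand": 0},
  ],
)

```text
time_s: 45.85
eef_pos: [518.3, -249.6, 285.3]
ee_rot: [3.064, 0.686, -0.003]
force: [1.1, 0.4, -0.1]
finger_gap: 42.6
finger_force: 0.0
```

```bash
python3 look.py 19; python3 lane.py 19 scene; python3 lane.py 19 top; python3 grid.py scene 19
python3 - <<'E'
from h import *
import cv2
v=np.array([511.2-.4365*2.2,148.3+.9*2.2,-1.119])
for n,k,(r0,r1,c0,c1) in(("scene","3",(170,220,332,392)),("top","0",(225,292,178,245)),("top","0",(205,265,235,272))):
    a,b=[cv2.cvtColor(pickle.load(open(n+i+".pkl","rb"))["image"],cv2.COLOR_RGB2GRAY) for i in(k,"19")]
    m=cv2.matchTemplate(b[r0-12:r1+12,c0-12:c1+12],a[r0:r1,c0:c1],cv2.TM_CCOEFF_NORMED);_,q,_,l=cv2.minMaxLoc(m);print(n,round(q,2),l[0]-12,l[1]-12)
for n,L in(("top",dict(can=(285,137),can2=(323,133),brush=(400,160),det=(210,138),carton=(123,300),red=(199,338))),("scene",dict(brush=(302,365),mug=(203,357),tape=(152,315),redc=(182,235)))):
  a,b=[cv2.cvtColor(pickle.load(open(n+i+".pkl","rb"))["image"],cv2.COLOR_RGB2GRAY) for i in("0","19")]
  for nm,(x,y) in L.items():
    m=cv2.matchTemplate(b[y-36:y+36,x-36:x+36],a[y-26:y+26,x-26:x+26],cv2.TM_CCOEFF_NORMED);_,q,_,l=cv2.minMaxLoc(m);print(nm,round(q,2),l[0]-10,l[1]-10)
s=pickle.load(open("top19.pkl","rb"));h=cv2.cvtColor(s["image"],cv2.COLOR_RGB2HSV)[...,1].astype(np.float32)
for y in(-90,-45,0,45,90):
    X=np.arange(150,190,2.);m=cv2.remap(h,*proj(s,place(v,[[x,y,45] for x in X])).astype(np.float32).T,1).ravel();print(y,X[m>70].max() if (m>70).any() else None)
E
```

```text
[-40, -35, -30, -25, -20, -15, -10, -5, 0, 5, 10, 15, 20, 25, 30, 35, 40, 45, 50, 55, 60, 65, 70, 75, 80, 85, 90, 95, 100, 105, 110, 115, 120, 125, 130, 135, 140, 145, 150, 155, 160]
37 [50, 101, 118, 114, 104, 83, 74, 73, 74, 71, 72, 71, 63, 56, 55, 55, 54, 54, 54, 54, 58, 65, 70, 71, 70, 70, 88, 113, 122, 120, 121, 123, 122, 117, 115, 118, 120, 112, 111, 115, 115]
0 [53, 102, 120, 114, 100, 80, 73, 73, 74, 72, 73, 65, 57, 54, 52, 51, 51, 53, 53, 55, 54, 65, 72, 72, 72, 74, 89, 110, 113, 107, 109, 112, 112, 117, 117, 120, 116, 112, 113, 115, 113]
-37 [52, 101, 115, 115, 109, 97, 83, 75, 74, 74, 73, 68, 66, 62, 63, 63, 65, 65, 64, 64, 66, 68, 70, 72, 72, 75, 79, 103, 114, 110, 110, 111, 115, 121, 118, 118, 115, 110, 110, 112, 112]
[-40, -35, -30, -25, -20, -15, -10, -5, 0, 5, 10, 15, 20, 25, 30, 35, 40, 45, 50, 55, 60, 65, 70, 75, 80, 85, 90, 95, 100, 105, 110, 115, 120, 125, 130, 135, 140, 145, 150, 155, 160]
37 [9, 13, 9, 7, 12, 23, 36, 31, 23, 21, 21, 21, 18, 6, 10, 62, 62, 47, 20, 19, 20, 20, 20, 22, 23, 22, 39, 95, 106, 99, 112, 114, 109, 104, 101, 104, 101, 106, 105, 102, 98]
0
[... 2612 characters left out ...]
 12 11 11 11 10 10 11 11 11 11 11 11 10 10 11 11 10 10  6  4  2  2  2  2 | 15 11 11 11  9  8  8  9  9  9 10 13 16 18 19 19 20 20 20 20 20 20 20 20 20 20 20 20 20 19 18 12  9  9  9  9  9  9 10 13 18 20 20 20
 -90 |  1  4  9 11 10 11 11 11 11 12 12 12 12 12 12 11 11 11 12 12 12 11 11 11 10 11 11 11 11 11 11 12 11 11 11 11 11 10  6  3  2  2  2  2 | 16 12 11 10  9  8  8  9  9  9 10 14 18 19 19 19 19 19 19 19 20 19 19 20 20 19 19 19 20 19 18 12  9  9  9  9  9  9 10 14 19 20 20 20
scene 0.83 0 0
top 0.94 0 0
top 0.84 0 0
can 1.0 0 0
can2 1.0 0 0
brush 0.93 0 0
det 1.0 0 0
carton 1.0 0 0
red 1.0 0 0
brush 1.0 0 0
mug 0.96 0 0
tape 0.83 1 1
redc 0.96 0 0
-90 170.0
-45 170.0
0 172.0
45 172.0
90 172.0
```

All three bars lie flat in the docked, square tray. The caddy is at rest with its flap closed, the bystanders have not moved, and the robot is clear.

```bash
python3 -c "
from cell import job_done
print(job_done())"
```

```text
the job is handed in; nothing more can be done
None
```

I handed the job in at about 46 s: by image measurement the three bars lie flat in the tray square against the stand, the caddy is at rest with its flap closed, and nothing else has moved; after the pour I had to draw the tray out twice (about 10 mm, then 82 mm) and nudge one bar to get them flat before re-docking it.

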